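# Zero the coating gauge and hold it on the marked spot of a sloping panel

## Robot

A 6-joint arm with a two-finger parallel gripper is mounted at the origin on the work surface. World frame = base frame: x ahead of the robot, y to its left, z up, the work surface at z = 0. Lengths are in mm, angles in rad, forces in N, time in s.
With the tool pointing down it reaches from about 275 to 850 mm from the base axis. Payload 5.2 kg.
Tool frame: the origin (TCP) lies midway between the tips of the shut fingers; the grasp point (between the pads) lies 19 mm behind it (env.grip_point_offset is the distance from the TCP to the grasp point, in mm); z points along the fingers, y is the direction in which the jaws open and shut (so a half turn about z gives the same grasp; the last joint's range is limited). The gripper opens to 85 mm and grips with 20 to 120 N. Pads are 22 mm wide; open, the fingers measure 114 mm over their backs; the gripper's body (76 mm by 85 mm) begins 54 mm behind the grasp point. The pads swing forward as they close: fully open they stand 13 mm farther back than shut.
Start: joints at [0.932, 0.259, 1.535, -0, 1.348, -0.203], TCP at [232.154, 498.607, 231.31] pointing down, gripper open.
Joint ranges: [-3.14, 3.14], [-0.91, 2.08], [0.19, 2.58], [-1.22, 4.36], [0.22, 2.71], [-3.12, 3.12]. Speed limits (rad/s): [2.57, 2.57, 3.14, 3.14, 3.14, 3.14].

## Interface

Orientations are given as a unit quaternion [w, x, y, z].
In Python, from workcell import env gives the robot as it stands.
- The arm moves only by the tool step_arm, never from a script. Its argument "increments" is a list of rows, each an object of numbers: "x", "y", "z": the shift along the tool's x, y, z in cm; "twist": the turn about the tool's z in degrees. In form: [{"x": .., "y": .., "z": .., "twist": ..}, ...]. A call has 1 to 12 rows; each row shifts and turns the commanded pose from where the row before left it, along the tool's axes as they then stand; what a row does not reach is not made up. A row lasts 1/8 s, in which the tool goes at most 62.5 mm and 10.7 degrees, less where a joint would pass 70% of its speed; a pose out of reach is approached as far as the arm can. A call with a gripper value outside its range is refused whole. "jaw" is the opening in per cent of the stroke, from 0 (shut) to 100 (fully open), set as the call begins (left out, the last holds). The fingers move at their own pace and stop on an object; the grip force is fixed at half the most. Time passes only in rows, so rows that do not move let the fingers close. It gives the time, the measured TCP pose, the force and the opening at its end, in the units of the state.
- env.sense(): the state, without advancing time (a new reading comes with each control period).
- env.get_image(name): name is "scene" or "top" or "wrist"; returns the picture (384x512x3 uint8, red, green, blue); there is no depth.
- env.camera_info(name): a dict with "fx", "fy", "cx", "cy" (pixels), "k1" (the pictures are not rectified: a ray, as slopes to the right and down, at radius r is drawn at 1 + k1 r^2 times it, then the intrinsics apply), "rvec" (rotation vector, rad) and "tvec" (3), from world to camera coordinates, as OpenCV has them. Camera axes: x right, y down, z forward; pixel columns grow to the right and rows downward; lengths in mm; the calibration is good to about 2 mm. A picture is of the moment at which its call begins: read the wrist's pose just before it. camera_info takes no time and is no camera call; for the wrist camera it gives the pose at the moment of the call.
- env.finish_job(): hands the job in, once; it reports no verdict.
The state is a dict: "t": time; "joint_positions": joint angles; "joint_vel": joint speeds; "tau": joint torques, N m; "position": TCP position; "tcp_rot": TCP orientation; "wrist_force": force on the tool from outside, world axes, zero at the start; "torque": the same for the moment, N m; "opening": finger opening in mm.
Only numpy, scipy, OpenCV 4.12 (cv2) and the standard library are available. Lean on these libraries where they do the work, as an engineer would, in place of code of your own. Each camera call takes 0.05 s, during which the arm holds its last target.

## Task

Check the paint thickness on the blue front panel of the console: take the yellow pen-shaped gauge out of its cradle and zero it first, standing it upright inside the circle on the bare aluminium plate and pressing gently, so that its sprung foot goes in about half-way, for a second. Then set its foot inside the yellow ring on the sloping panel, with the gauge square to the panel, press the foot in half-way again just as gently, and finish while still holding it pressed there for the reading. Leave the console, the tape, the paint tin and the screwdriver where they are.

Things in the scene. Friction and masses are not known exactly. Their poses are not given: they have to be found in the camera images.
- gauge_grip (a point): Grip point on the axis of the yellow pen gauge, in the upper half of its body (rounded box 24 mm in x, 32 mm in y, 105 mm tall): 30 mm below its flat top, 75 mm above its lower end. z runs from foot to top; small screen on the -x face. Under it come a black sleeve 20 mm across, 22 mm long, then the steel foot. 139 mm tall in all, 0.12 to 0.2 kg. Starts upright in the cradle.
- gauge: The same gauge; origin on its axis 109 mm below the grip point, where the face of the foot lies when the foot is out. Same axes.
- probe_face (a point): Centre of the flat lower face of the gauge's sprung steel foot, 18 mm in diameter; foot out, it lies 109 mm below the grip point along the gauge's z and 12 mm below the sleeve. It is what touches the work.
- probe (a joint): How far the sprung foot is pushed into the gauge: 0 (out) to 0.010 m (stop). Spring: about 1.4 N to start moving, then 0.7 N per mm, so about 5 N half-way in and 8.4 N at the stop; beyond that it is rigid.
- cradle: Charging cradle holding the gauge, fixed. Black block 70 mm (x) by 78 mm (y), 40 mm high, and on it a grey collar 56 by 64 mm up to 55 mm. The gauge's body stands 15 mm deep in the collar, 1.5 mm clear all round, its foot hanging 6 mm above the bench: lift straight up 55 mm or more to clear. Origin at the centre of its underside; same axes as the standing gauge.
- zero_plate: Loose bare aluminium zero plate 60 by 60 by 8 mm, 0.08 kg, lying flat on the bench; origin at the centre of its underside, z up.
- zero_mark (a point): Centre of the engraved dark circle (30 mm inside diameter) on the zero plate's upper face, 8 mm above the bench; z is the plate's upward normal.
- console: Sloping-front console, grey with a blue front panel, 1.3 kg, loose on rubber feet: 170 mm deep (x), 200 mm wide (y), 26 mm high at its front edge (its -x side, which faces away from the robot, give or take 30 degrees), 70 mm at the back. The panel rises at 20 degrees from the front edge to a flat top 50 mm deep along the back. Origin at the centre of its underside.
- spot (a point): Centre of the yellow ring (28 mm inside diameter) drawn on the blue panel, in the surface of the panel, about 50 mm above the bench, in the panel's -y half. z is the panel's outward normal (leaning 20 degrees from vertical towards the console's front), x points up the slope, y along the console's width.
- tape: Bystander: roll of masking tape lying flat, 100 mm in diameter, 24 mm high; origin at the centre of its underside.
- paint_tin: Bystander: small paint tin with a blue band, 72 mm in diameter, 88 mm high; origin at the centre of its underside.
- screwdriver: Bystander: red-handled screwdriver lying on the bench, 200 mm long (x), handle to -x; origin at its middle, on the bench.
Not all that is in view belongs to the job. What is meant by the gauge is not turquoise, and is the larger of those in its own colour. Several things look just like the zero_plate: the one meant starts farthest to the robot's left.

How it is judged:
By the outcome, as a careful person would: the job done as asked, in the order asked, and still so for the second after the job is handed in, while the arm keeps its last pose, push and grip.
It also fails if it takes over 54 s, if anything falls off the work surface, if the arm or the gripper's body presses on something with over 40 N, if the wrist force passes 120 N, or if a joint passes its speed limit or range.

## Working session

There is one attempt and no reset: what is moved stays moved. The work goes in short steps, Python scripts to look and compute and a tool call to move; the robot and the scene stay as the last step left them, time stands still between calls to the robot, and variables do not carry over. Pictures are saved under pics/ and viewed, and the job is handed in when it is done.

Besides the shell and the picture viewer there is one more tool, called after ">>>" as name(argument=value, ...) on one line, values as JSON. step_arm: Moves the arm, as the interface text tells. Its arguments: {"type":"object","properties":{"increments":{"type":"array","items":{"type":"object","properties":{"x":{"type":"number"},"y":{"type":"number"},"z":{"type":"number"},"twist":{"type":"number"}}}},"jaw":{"type":"number"}},"required":["increments"]}

```bash
ls; mkdir -p pics; python3 - <<'E'
from workcell import env
import cv2
s=env.sense();print(s)
for n in ["scene","top","wrist"]:
    print(n,env.camera_info(n))
    cv2.imwrite(f"pics/{n}0.png",env.get_image(n)[:,:,::-1])
E
```

```text
pics
{'t': 0.0, 'joint_positions': array([ 9.32223168e-01,  2.59318106e-01,  1.53608979e+00, -2.05669880e-05,
        1.34799530e+00, -2.02785626e-01]), 'joint_vel': array([-0.00156551, -0.00154621,  0.001345  ,  0.00051264,  0.00071158,
        0.00112377]), 'tau': array([ 5.93361692e-04, -4.46031618e+01, -2.90571696e+01, -2.43855211e-04,
        1.16629223e-02, -9.88853543e-06]), 'position': array([231.82385178, 498.17127274, 230.48539771]), 'tcp_rot': array([-3.60542615e-04,  2.16171356e-01,  9.76355020e-01, -8.30437781e-04]), 'wrist_force': array([0.35042307, 0.05581133, 0.0159656 ]), 'torque': array([ 0.01077143,  0.01515983, -0.00764325]), 'opening': 85.49681520874773}
scene {'fx': 452.7032932865103, 'fy': 452.7032932865103, 'cx': 258.77153209438154, 'cy': 193.57654757006208, 'k1': 0.0018312355700133083, 'rvec': array([ 0.83410557,  2.71221816, -0.88787239]), 'tvec': array([ 521.39853758, -193.08528796, 1377.23973379])}
top {'fx': 446.34539685447464, 'fy': 446.34539685447464, 'cx': 253.80937879389572, 'cy': 189.63324958160612, 'k1': -0.17655641375222703, 'rvec': array([ 2.18081797, -2.12170699,  0.14189837]), 'tvec': array([ -45.18868448,  610.51282191, 1268.02418667])}
wrist {'fx': 280.3605840323806, 'fy': 280.3605840323806, 'cx': 258.50444050785245, 'cy': 191.07545073012338, 'k1': -0.04652101368756982, 'rvec': array([-2.42237646, -1.54738535, -0.23491449]), 'tvec': array([-548.95597581,  -39.59087234,  379.16906939])}
```

View pics/scene0.png

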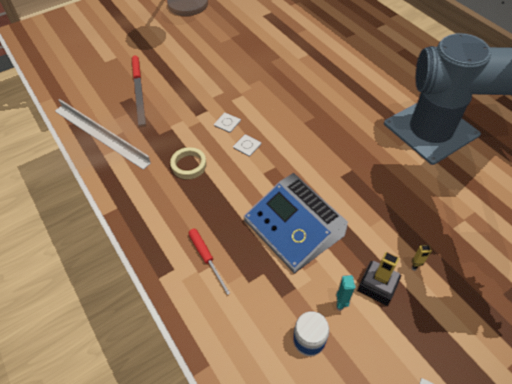

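View pics/top0.png

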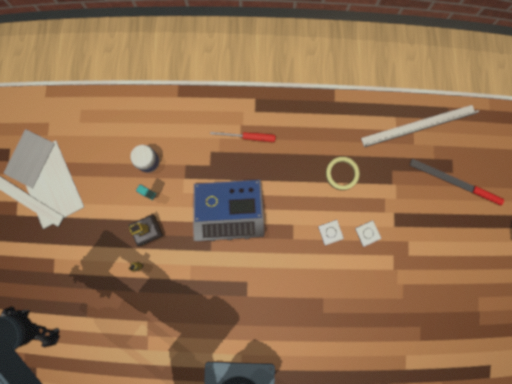

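View pics/wrist0.png

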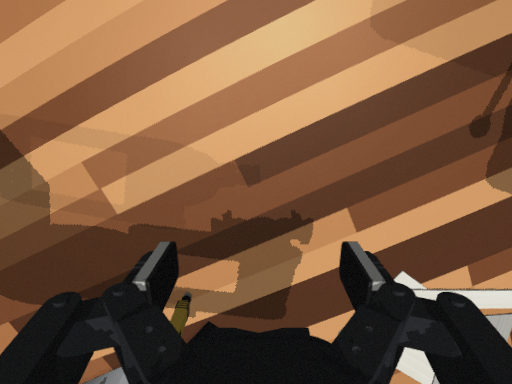

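The top view has the robot at the bottom, and image left is +y.
- **Gauge:** there are three candidates. The turquoise one at top (146,190) is the wrong colour. The small yellow one at (135,266) is too small. The larger yellow one, in the cradle at (145,230), fits.
- **Plate:** the candidates are at (331,233) and (368,233). The one at (331,233) is farther to the robot's left.

I'll enlarge these to confirm.

```bash
cat > h.py <<'E'
import numpy as np,cv2
from scipy.optimize import least_squares
from scipy.spatial.transform import Rotation as Ro
from workcell import env
def proj(ci,P):
    P=np.atleast_2d(P).astype(float);R=Ro.from_rotvec(ci['rvec']).as_matrix()
    c=P@R.T+ci['tvec'];a=c[:,:2]/c[:,2:];a=a*(1+ci['k1']*(a**2).sum(1,keepdims=True))
    return a*[ci['fx'],ci['fy']]+[ci['cx'],ci['cy']]
def ray(ci,uv):
    d=(np.array(uv,float)-[ci['cx'],ci['cy']])/[ci['fx'],ci['fy']];a=d.copy()
    for _ in range(20):a=d/(1+ci['k1']*(a@a))
    R=Ro.from_rotvec(ci['rvec']).as_matrix()
    return -R.T@ci['tvec'],R.T@np.array([*a,1])
def onz(ci,uv,z):
    o,d=ray(ci,uv);return o+d*(z-o[2])/d[2]
def crop(im,u0,v0,u1,v1,s,name,pts=()):
    c=cv2.resize(im[v0:v1,u0:u1,::-1],None,fx=s,fy=s,interpolation=cv2.INTER_CUBIC)
    for p in pts: cv2.circle(c,(int((p[0]-u0+.5)*s),int((p[1]-v0+.5)*s)),3,(255,0,255),-1)
    cv2.imwrite(name,c)
E
python3 - <<'E'
from h import *
t=cv2.imread('pics/top0.png')[:,:,::-1];s=cv2.imread('pics/scene0.png')[:,:,::-1]
crop(t,110,170,280,280,4.5,'pics/tc1.png');crop(t,310,210,390,255,9,'pics/tc2.png')
crop(s,310,220,450,340,5,'pics/sc1.png');crop(s,200,100,350,275,3.4,'pics/sc2.png')
ct=env.camera_info('top');
for n,uv,z in[('gauge top',(140,228),145),('plate',(331,233),8),('plate2',(368,233),8),('ring',(211,201),50)]:print(n,onz(ct,uv,z))
E
```

```text
gauge top [484.5648353  275.64224152 145.        ]
plate [ 491.54754661 -262.47847091    8.        ]
plate2 [ 493.79088345 -375.27365947    8.        ]
ring [573.54837531  95.0396855   50.        ]
```

View pics/tc1.png

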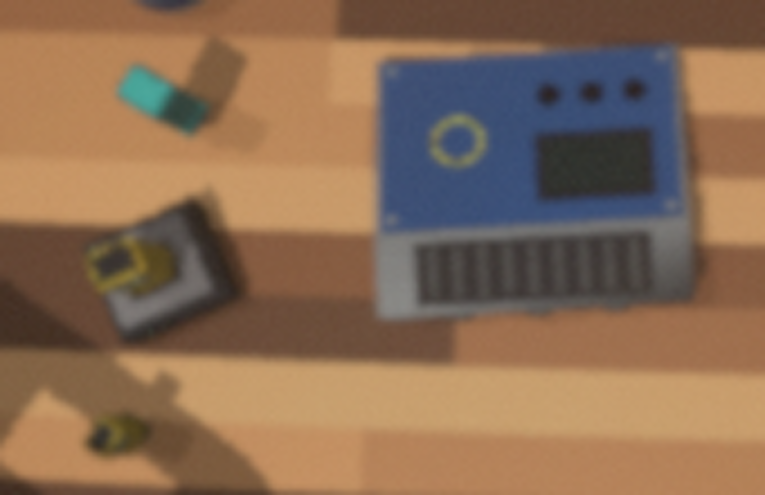

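View pics/tc2.png

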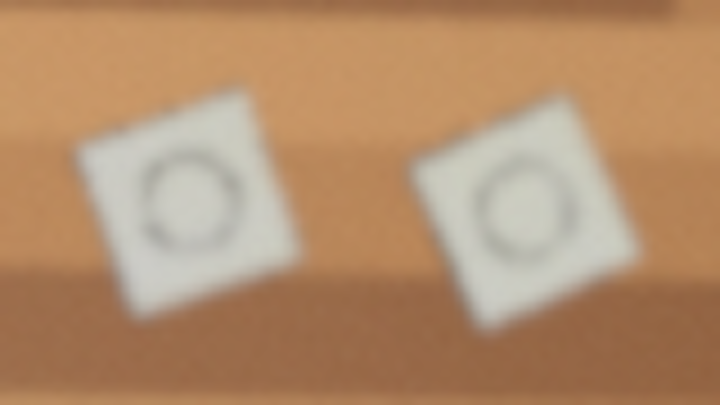

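View pics/sc1.png

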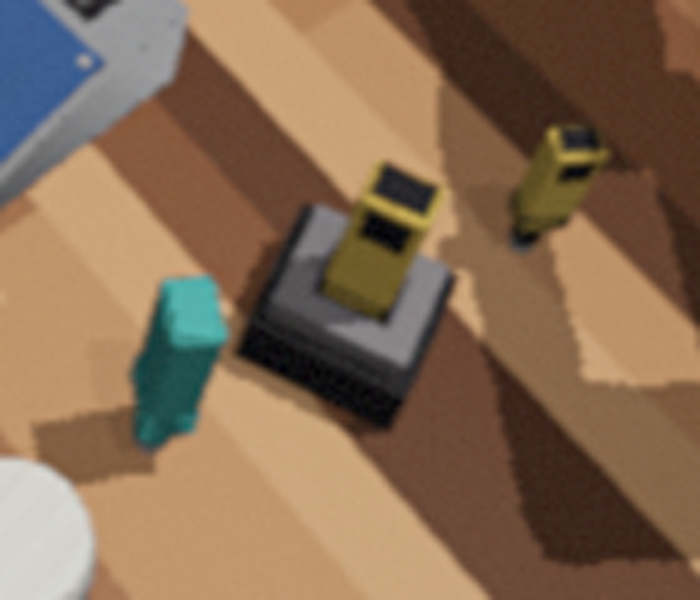

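View pics/sc2.png

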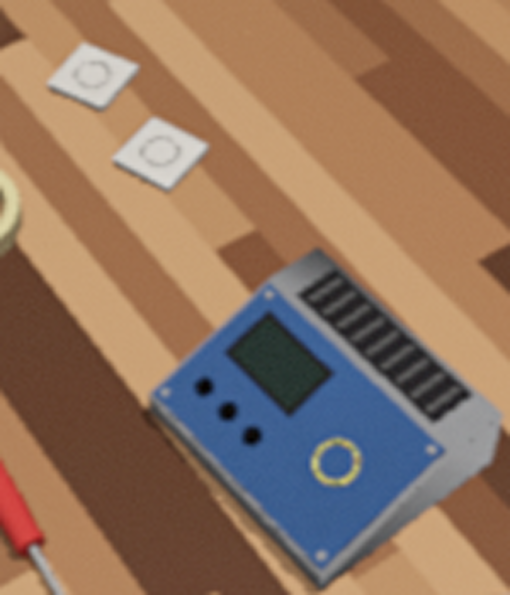

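```bash
python3 - <<'E'
from h import *
ct=env.camera_info('top');cs=env.camera_info('scene')
for c in(ct,cs):print(-Ro.from_rotvec(c['rvec']).as_matrix().T@c['tvec'])
T=lambda p,s,o:np.array(p)/s+np.array(o)-.5
# cradle + gauge corners: top
tp=T([(85,262),(130,238),(150,268),(105,292)],4.5,(110,170))
for q in tp:print('gt',onz(ct,q,145)[:2])
cb=T([(200,200),(240,295),(127,342),(85,245)],4.5,(110,170))
for q in cb:print('cr',onz(ct,q,40)[:2])
sg=T([(388,162),(443,188),(430,222),(363,200)],5,(310,220))
for q in sg:print('sg',onz(cs,q,145)[:2])
pt=T((190,201),9,(310,210));ps=T((160,152),3.4,(200,100))
print('plate',onz(ct,pt,8),onz(cs,ps,8))
rt=T((458,141),4.5,(110,170));rs=T((336,462),3.4,(200,100))
print('ring',onz(ct,rt,50),onz(cs,rs,50))
# panel screws
for a,b in [((392,72),(320,555)),((391,219),(431,450)),((671,205),(268,294)),((662,56),(165,392))]:
    o1,d1=ray(ct,T(a,4.5,(110,170)));o2,d2=ray(cs,T(b,3.4,(200,100)))
    A=np.stack([d1,-d2],1);k=np.linalg.lstsq(A,o2-o1,rcond=None)[0];P,Q=o1+k[0]*d1,o2+k[1]*d2;print('screw',(P+Q)/2,np.linalg.norm(P-Q))
o1,d1=ray(ct,rt);o2,d2=ray(cs,rs)
A=np.stack([d1,-d2],1);k=np.linalg.lstsq(A,o2-o1,rcond=None)[0];P,Q=o1+k[0]*d1,o2+k[1]*d2;print('ring',(P+Q)/2,np.linalg.norm(P-Q))
E
```

```text
[ 437.33657041  -33.1492914  1338.01760435]
[ 960.63065801  517.94316435 1007.3982654 ]
gt [484.15633343 307.91567025]
gt [499.56890835 280.92763591]
gt [481.99609445 267.66487264]
gt [466.6071336  294.56480059]
cr [531.45762801 263.18895796]
cr [470.48719359 233.61561975]
cr [437.22923791 307.00157562]
cr [499.40585529 338.5658658 ]
sg [479.78473909 275.37181924]
sg [469.24881985 297.71633103]
sg [485.11159831 306.33890014]
sg [501.1705526  282.82317598]
plate [ 495.00763269 -261.26761988    8.        ] [ 494.96975271 -263.15079916    8.        ]
ring [574.05825309  94.24913474  50.        ] [573.59844995  92.97392372  50.        ]
screw [620.94752666 140.61376521  33.38846878] 2.0045676094825353
screw [521.01156144 132.65421197  71.58839121] 0.2775062587737311
screw [535.45016303 -44.66403141  71.47764056] 1.5096634080661149
screw [636.16156982 -36.38357295  33.02939218] 1.1190132175813312
ring [574.07763483  93.89993942  51.6680385 ] 0.5385746682113897
```

The larger yellow gauge, in the cradle, is at about (484,287), and its long axis is at about 119.7°. The zero plate is at (495,-262). The ring is at (574,94,~51). The screws give a panel slope of about 20.5°, with downslope azimuth about +4.7°. Next I move above the gauge.

```bash
cat >> h.py <<'E'
def st():
    s=env.sense();R=Ro.from_quat(np.roll(s['tcp_rot'],-1)).as_matrix();return s,s['position'],R
def d(target,jaw=None):
    s,p,R=st();v=R.T@(np.array(target)-p)/10
    ang=np.degrees(np.arctan2(R[1,1],R[0,1]));tilt=np.degrees(np.arccos(-R[2,2]))
    print('tool cm',v.round(3),'jawang',ang.round(2),'tilt',tilt.round(2),'pos',p.round(1),'F',s['wrist_force'].round(2),'t',s['t'],'op',s['opening'])
    if jaw is not None:print('twist',-(jaw-ang))
E
python3 -c "
from h import *
d([484,287,231],119.7)"
```

```text
tool cm [-31.772  -8.513  -0.032] jawang 65.03 tilt 0.08 pos [231.9 498.3 230.6] F [-0.13 -0.35 -0.18] t 0.15 op 85.2706888917015
twist -54.66784094417902
```

>>> step_arm(increments=[{"x":-3.972,"y":-1.064},{"x":-3.972,"y":-1.064},{"x":-3.972,"y":-1.064},{"x":-3.972,"y":-1.064},{"x":-3.972,"y":-1.064},{"x":-3.972,"y":-1.064},{"x":-3.972,"y":-1.064},{"x":-3.972,"y":-1.064}])

```text
$.increments[0]: bad value
```

>>> step_arm(increments=[{"twist":-9.1},{"twist":-9.1},{"twist":-9.1},{"twist":-9.1},{"twist":-9.1},{"twist":-9.1},{}])

```text
$.increments[0]: bad value
```

```bash
python3 - <<'E'
from h import *
d([484,287,231],119.7)
c=env.camera_info('wrist');im=env.get_image('wrist')
P=[[484+a,287+b,z] for a,b,z in[(0,0,145)]]
print(proj(c,P),c)
cv2.imwrite('pics/w1.png',im[:,:,::-1])
E
```

```text
tool cm [-31.772  -8.513  -0.032] jawang 65.03 tilt 0.08 pos [231.9 498.3 230.6] F [-0.13 -0.35 -0.18] t 0.15 op 85.2706888917015
twist -54.66784094417902
[[190.16856558 437.47260816]] {'fx': 280.3605840323806, 'fy': 280.3605840323806, 'cx': 258.50444050785245, 'cy': 191.07545073012338, 'k1': -0.04652101368756982, 'rvec': array([-2.42245458, -1.5473732 , -0.23524459]), 'tvec': array([-549.08627383,  -39.61009082,  379.14027908])}
```

View pics/w1.png

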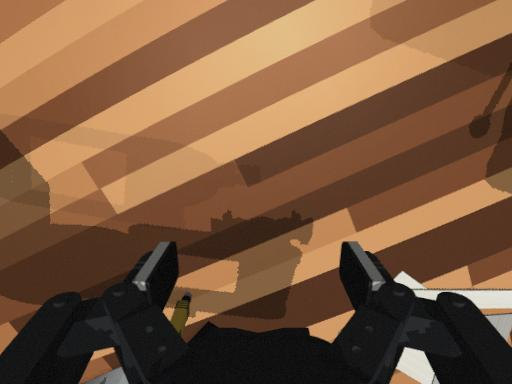

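Those moves were refused, and nothing moved. The rows probably need all four keys, so I'll retry with them.

>>> step_arm(increments=[{"x":-3.97,"y":-1.06,"z":0,"twist":0},{"x":-3.97,"y":-1.06,"z":0,"twist":0},{"x":-3.97,"y":-1.06,"z":0,"twist":0},{"x":-3.97,"y":-1.06,"z":0,"twist":0},{"x":-3.97,"y":-1.06,"z":0,"twist":0},{"x":-3.97,"y":-1.06,"z":0,"twist":0},{"x":-3.97,"y":-1.06,"z":0,"twist":0},{"x":-3.97,"y":-1.06,"z":0,"twist":0}])

```text
t: 1.2
position: [485.1, 286.7, 231.1]
tcp_rot: [-0.0, 0.216, 0.976, -0.0]
wrist_force: [0.3, 0.9, 0.2]
opening: 85.5
```

>>> step_arm(increments=[{"x":0,"y":0,"z":0,"twist":-9.1},{"x":0,"y":0,"z":0,"twist":-9.1},{"x":0,"y":0,"z":0,"twist":-9.1},{"x":0,"y":0,"z":0,"twist":-9.1},{"x":0,"y":0,"z":0,"twist":-9.1},{"x":0,"y":0,"z":0,"twist":-9.1}])

```text
t: 1.95
position: [484.1, 287.6, 231.0]
tcp_rot: [-0.0, -0.258, 0.966, -0.0]
wrist_force: [-0.8, -0.5, -0.6]
opening: 85.7
```

```bash
python3 - <<'E'
from h import *
d([484,287,231],119.7)
c=env.camera_info('wrist');im=env.get_image('wrist')
a=np.radians(29.7);ex=np.array([np.cos(a),np.sin(a)]);ey=np.array([-ex[1],ex[0]])
P=[[*(np.array([484,287])+i*12*ex+j*16*ey),145] for i in(-1,1) for j in(-1,1)]
pp=proj(c,P);print(pp)
cv2.imwrite('pics/w1.png',im[:,:,::-1])
crop(im,130,100,390,384,2.1,'pics/w1c.png',pp)
E
```

```text
tool cm [ 0.04  -0.045  0.003] jawang 119.93 tilt 0.03 pos [484.1 287.6 231. ] F [-0.78 -0.51 -0.61] t 1.95 op 85.66134502956832
twist 0.229428315194113
[[239.10956335 182.9309632 ]
 [276.99591788 183.14076331]
 [239.52911162 209.48526584]
 [276.29482841 209.68555654]]
```

View pics/w1c.png

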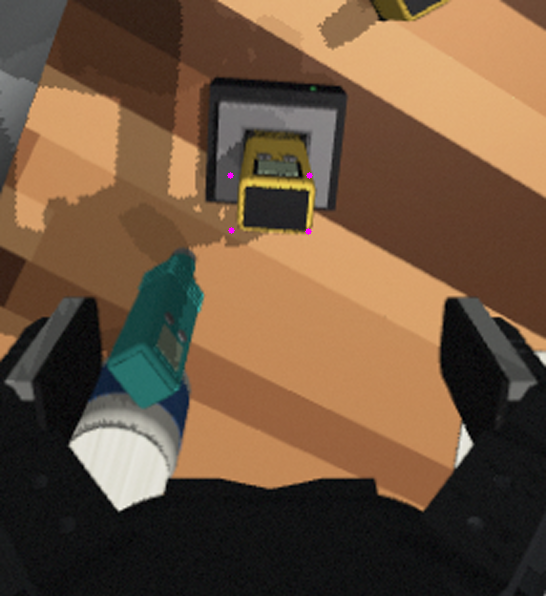

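```bash
python3 - <<'E'
from h import *
c=env.camera_info('wrist');s,p,R=st()
T=lambda q:np.array(q)/2.1+[130,100]-.5
for q in [(240,178),(312,178),(315,231),(240,231),(277,204)]:print(onz(c,T(q),145)[:2])
# turquoise top corners
for q in [(108,370),(140,342),(182,375),(146,407)]:
    for z in (100,139):print('tq',z,(R.T@(onz(c,T(q),z)-p)).round(0)[:2],onz(c,T(q),z)[:2])
print(R[:,:2])
for z in(100,130):print(onz(env.camera_info('top'),(139,186),z))
E
```

```text
[480.65127668 271.13077313]
[465.98585563 296.14589698]
[484.82293713 309.18252665]
[500.54183434 282.3683461 ]
[482.62416084 289.59716434]
tq 100 [-110.  -88.] [623.34828444 266.91579044]
tq 139 [-83. -75.] [593.98443963 264.34333854]
tq 100 [-92. -69.] [598.79051059 274.17808805]
tq 139 [-68. -59.] [572.93574281 270.5679215 ]
tq 100 [-113.  -48.] [605.56592323 302.9175261 ]
tq 139 [-86. -41.] [578.74301212 295.20076169]
tq 100 [-134.  -69.] [634.25737986 295.35409636]
tq 139 [-104.  -59.] [603.33472698 288.71807557]
[[-8.63576423e-01 -5.04217639e-01]
 [-5.04217631e-01  8.63576604e-01]
 [ 5.84932813e-04  1.44284658e-04]]
[605.02424847 297.10395365 100.        ]
[600.96079225 289.10116167 130.        ]
```

>>> step_arm(increments=[{"x":0.03,"y":0.18,"z":1.7,"twist":-0.3},{"x":0,"y":0,"z":3,"twist":0},{"x":0,"y":0,"z":3,"twist":0},{"x":0,"y":0,"z":3,"twist":0},{"x":0,"y":0,"z":3,"twist":0},{"x":0,"y":0,"z":0,"twist":0}])

```text
t: 2.75
position: [481.2, 288.3, 92.0]
tcp_rot: [-0.003, -0.257, 0.966, -0.0]
wrist_force: [-0.4, 0.1, 0.7]
opening: 85.7
```

>>> step_arm(increments=[{"x":0,"y":0,"z":0,"twist":0},{"x":0,"y":0,"z":0,"twist":0},{"x":0,"y":0,"z":0,"twist":0},{"x":0,"y":0,"z":0,"twist":0},{"x":0,"y":0,"z":0,"twist":0},{"x":0,"y":0,"z":0,"twist":0}], jaw=0)

```text
t: 3.5
position: [483.8, 289.4, 95.7]
tcp_rot: [0.001, -0.258, 0.966, 0.0]
wrist_force: [-1.1, -0.7, 6.5]
opening: 31.5
```

```bash
python3 - <<'E'
from h import *
d([484,287,231],119.7)
cv2.imwrite('pics/w2.png',env.get_image('wrist')[:,:,::-1])
crop(env.get_image('scene'),310,200,450,320,5,'pics/s2.png')
E
```

```text
tool cm [  0.072  -0.225 -13.535] jawang 119.93 tilt 0.13 pos [483.8 289.4  95.7] F [-1.07 -0.74  6.55] t 3.5 op 31.46252905905696
twist 0.2324554166735595
```

View pics/w2.png

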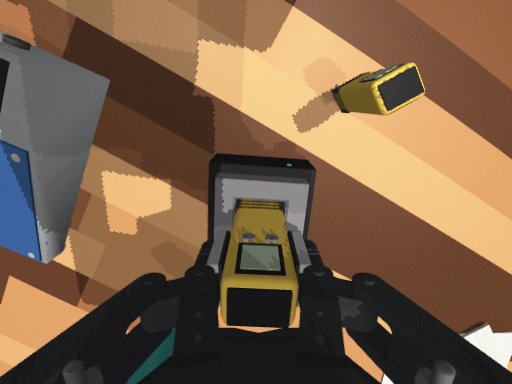

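View pics/s2.png

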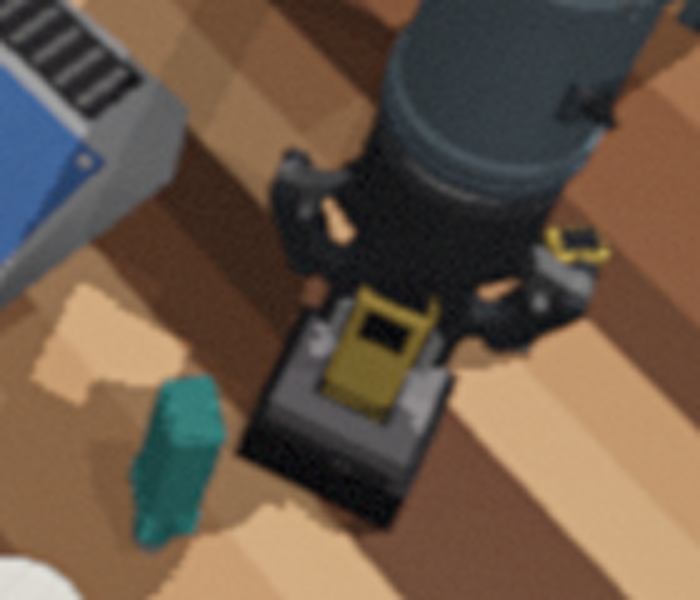

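The jaws closed at 31.5 mm, which matches the 32 mm body, and the screen side is clear. Next I lift straight up.

>>> step_arm(increments=[{"x":0,"y":0,"z":-1,"twist":0},{"x":0,"y":0,"z":-2,"twist":0},{"x":0,"y":0,"z":-2.5,"twist":0},{"x":0,"y":0,"z":-2.5,"twist":0},{"x":0,"y":0,"z":-3,"twist":0},{"x":0,"y":0,"z":-3,"twist":0},{"x":0,"y":0,"z":0,"twist":0},{"x":0,"y":0,"z":0,"twist":0}])

```text
t: 4.6
position: [482.4, 288.8, 233.2]
tcp_rot: [-0.001, -0.258, 0.966, -0.0]
wrist_force: [-0.7, -0.2, -2.0]
opening: 31.7
```

```bash
python3 - <<'E'
from h import *
d([495,-262.2,200])
crop(env.get_image('scene'),300,140,460,320,3.2,'pics/s3.png')
E
```

```text
tool cm [ 26.395 -48.381   3.356] jawang 119.93 tilt 0.1 pos [482.4 288.8 233.2] F [-0.67 -0.21 -2.03] t 4.6 op 31.655342018935634
```

View pics/s3.png

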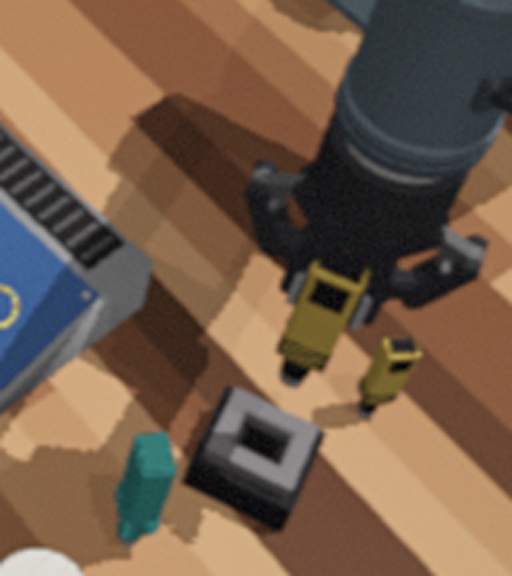

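>>> step_arm(increments=[{"x":1.2,"y":-2.2,"z":0,"twist":0},{"x":2.4,"y":-4.4,"z":0,"twist":0},{"x":2.4,"y":-4.4,"z":0,"twist":0},{"x":2.4,"y":-4.4,"z":0,"twist":0},{"x":2.4,"y":-4.4,"z":0,"twist":0},{"x":2.4,"y":-4.4,"z":0,"twist":0},{"x":2.4,"y":-4.4,"z":0,"twist":0},{"x":2.4,"y":-4.4,"z":0,"twist":0},{"x":2.4,"y":-4.4,"z":0,"twist":0},{"x":2.4,"y":-4.4,"z":0,"twist":0},{"x":2.4,"y":-4.4,"z":0,"twist":0},{"x":1.2,"y":-2.2,"z":2,"twist":0}])

```text
t: 6.15
position: [495.9, -264.9, 213.5]
tcp_rot: [0.0, -0.257, 0.966, -0.001]
wrist_force: [0.3, -0.1, -2.0]
opening: 32.5
```

>>> step_arm(increments=[{"x":0,"y":0,"z":3,"twist":0},{"x":0,"y":0,"z":3,"twist":0},{"x":0,"y":0,"z":0,"twist":0},{"x":0,"y":0,"z":0,"twist":0}])

```text
t: 6.65
position: [496.0, -261.6, 154.3]
tcp_rot: [-0.0, -0.259, 0.966, 0.0]
wrist_force: [-0.4, 0.4, -1.6]
opening: 31.4
```

```bash
python3 - <<'E'
from h import *
d([495,-262.2,130])
s,p,R=st();c=env.camera_info('wrist');im=env.get_image('wrist');cs=env.camera_info('scene');sc=env.get_image('scene')
cv2.imwrite('pics/w4.png',im[:,:,::-1])
foot=p-[0,0,89.7]
print('foot',foot,proj(c,[foot,[495,-262,8]]),proj(cs,[foot,[495,-262,8]]))
crop(sc,180,60,330,190,5,'pics/s4.png',proj(cs,[foot,[495,-262,8]]))
E
```

```text
tool cm [0.114 0.    2.433] jawang 119.96 tilt 0.03 pos [ 496.  -261.6  154.3] F [-0.39  0.35 -1.6 ] t 6.65 op 31.35149763541025
foot [ 495.99280694 -261.64259304   64.63441833] [[258.46051974 195.58618816]
 [258.65204775 177.85652845]] [[245.84704335 131.30120739]
 [246.76178857 144.44806243]]
```

View pics/w4.png

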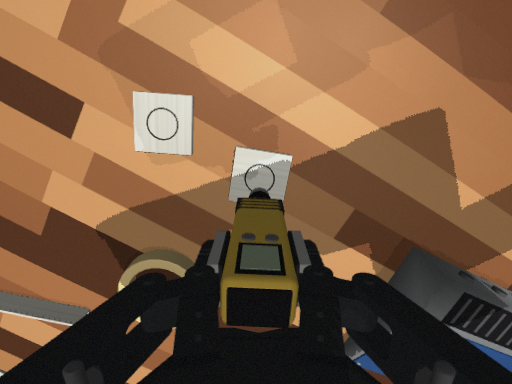

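View pics/s4.png

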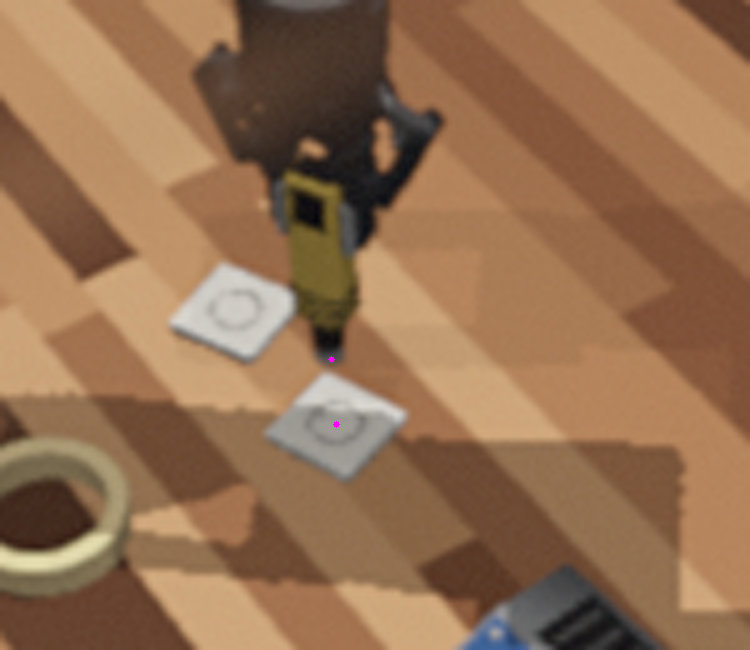

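The foot is above the circle of the left-most plate: scene crop foot (329,355), circle (335,423), wrist circle (260,178). I'll descend to just above the plate.

>>> step_arm(increments=[{"x":0.1,"y":0,"z":1.5,"twist":0},{"x":0,"y":0,"z":2,"twist":0},{"x":0,"y":0,"z":1,"twist":0},{"x":0,"y":0,"z":0.6,"twist":0},{"x":0,"y":0,"z":0.2,"twist":0},{"x":0,"y":0,"z":0,"twist":0},{"x":0,"y":0,"z":0,"twist":0}])

```text
t: 7.62
position: [495.3, -262.8, 101.8]
tcp_rot: [0.0, -0.258, 0.966, -0.0]
wrist_force: [-0.7, -0.6, -1.4]
opening: 31.6
```

```bash
python3 - <<'E'
from h import *
d([495,-262.2,97.7])
s,p,R=st();c=env.camera_info('wrist');im=env.get_image('wrist')
crop(im,190,130,330,250,5,'pics/w5.png')
crop(env.get_image('scene'),210,100,290,165,8,'pics/s5.png')
print(env.sense()['position'],env.sense()['wrist_force'])
E
```

```text
tool cm [-0.008  0.07   0.414] jawang 119.93 tilt 0.06 pos [ 495.3 -262.8  101.8] F [-0.68 -0.63 -1.43] t 7.625 op 31.622826297026485
[ 495.16226697 -262.7456423   101.72697875] [ 0.49984116  0.4535532  -1.09238386]
```

View pics/w5.png

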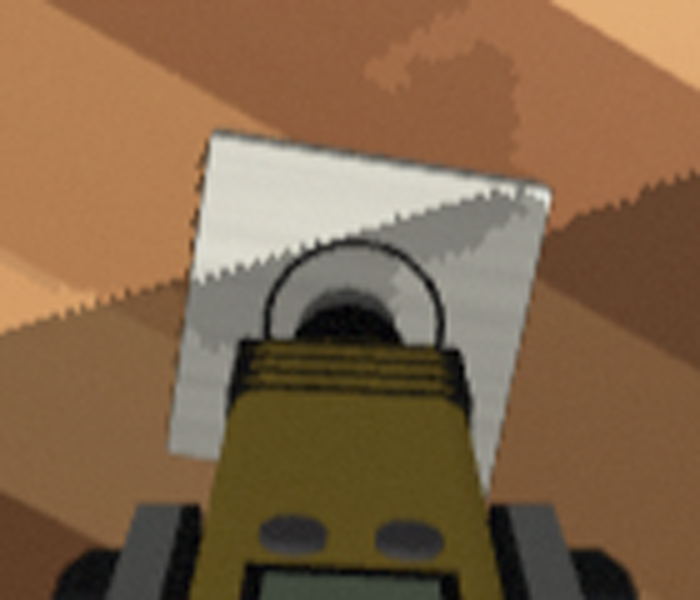

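View pics/s5.png

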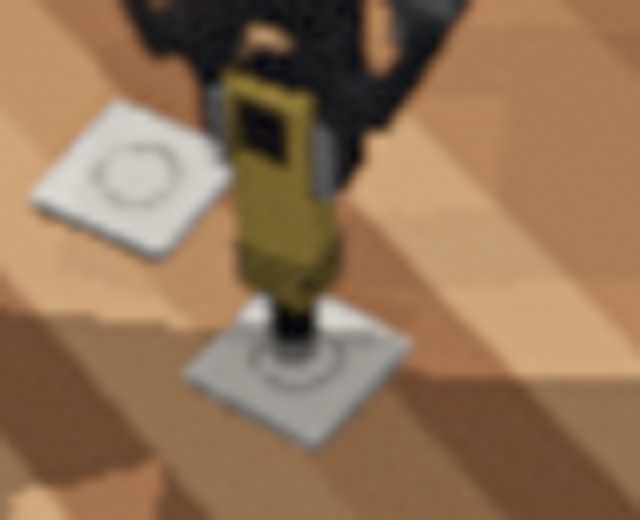

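>>> step_arm(increments=[{"x":0,"y":0,"z":0.3,"twist":0},{"x":0,"y":0,"z":0.2,"twist":0},{"x":0,"y":0,"z":0,"twist":0},{"x":0,"y":0,"z":0,"twist":0}])

```text
t: 8.22
position: [495.1, -262.7, 96.5]
tcp_rot: [0.0, -0.258, 0.966, -0.0]
wrist_force: [-0.5, 0.0, 1.6]
opening: 31.4
```

```bash
python3 -c "
from h import *
d([495,-262.2,97.7])"
```

```text
tool cm [-0.019  0.046 -0.117] jawang 119.93 tilt 0.02 pos [ 495.1 -262.7   96.5] F [-0.48  0.02  1.57] t 8.225 op 31.416391225851346
```

>>> step_arm(increments=[{"x":0,"y":0,"z":0.1,"twist":0},{"x":0,"y":0,"z":0.1,"twist":0},{"x":0,"y":0,"z":0,"twist":0}])

```text
t: 8.6
position: [495.1, -262.7, 94.4]
tcp_rot: [0.0, -0.258, 0.966, -0.0]
wrist_force: [-0.6, 0.0, 2.0]
opening: 31.6
```

>>> step_arm(increments=[{"x":0,"y":0,"z":0,"twist":0}])

```text
t: 8.72
position: [495.1, -262.7, 94.5]
tcp_rot: [0.0, -0.258, 0.966, -0.0]
wrist_force: [0.4, -0.4, 1.7]
opening: 31.5
```

```bash
python3 - <<'E'
from h import *
d([495,-262.2,97.7])
fs=[];zs=[]
for i in range(3):
    im=env.get_image('scene');q=env.sense();fs.append(q['wrist_force']);zs.append(q['position'][2])
print(np.array(fs).round(2),zs)
crop(im,210,100,290,165,8,'pics/s6.png')
E
```

```text
tool cm [-0.018  0.045 -0.324] jawang 119.93 tilt 0.02 pos [ 495.1 -262.7   94.5] F [ 0.38 -0.43  1.67] t 8.725 op 31.518500281783254
[[ 0.66 -0.8   2.31]
 [-1.07  0.51  1.17]
 [-0.59  0.65  1.94]] [np.float64(94.44674002740148), np.float64(94.42898579153105), np.float64(94.41289549236944)]
```

View pics/s6.png

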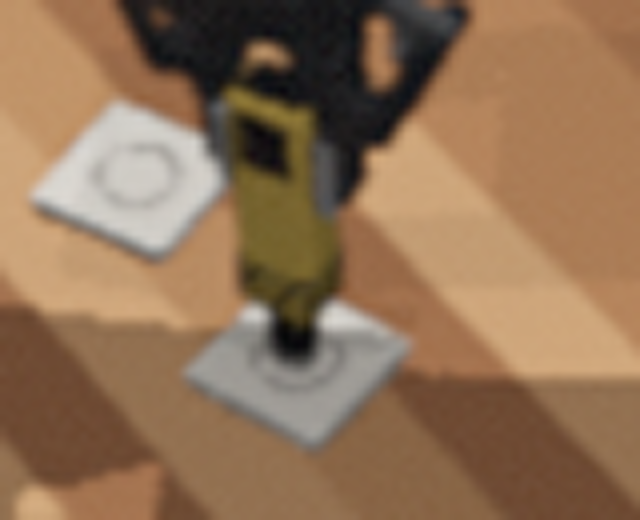

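The net force is about 3.4 N, so the foot is about 3 mm in, and geometry says 3.3 mm. I'll press 2 mm more and hold over 1 s.

>>> step_arm(increments=[{"x":0,"y":0,"z":0.1,"twist":0},{"x":0,"y":0,"z":0.09,"twist":0},{"x":0,"y":0,"z":0,"twist":0},{"x":0,"y":0,"z":0,"twist":0}])

```text
t: 9.38
position: [495.0, -262.7, 92.5]
tcp_rot: [0.0, -0.258, 0.966, -0.0]
wrist_force: [0.0, -1.1, 2.7]
opening: 31.9
```

```bash
python3 - <<'E'
from h import *
d([495,-262.2,97.7])
fs=[];zs=[]
for i in range(8):
    im=env.get_image('scene');q=env.sense();fs.append(q['wrist_force']);zs.append(q['position'][2])
print(np.mean(fs,0).round(2),np.mean(zs))
crop(im,210,100,290,165,8,'pics/s7.png')
cv2.imwrite('pics/w7.png',env.get_image('wrist')[:,:,::-1])
crop(env.get_image('wrist'),190,130,330,250,5,'pics/w7.png')
E
```

```text
tool cm [-0.021  0.043 -0.518] jawang 119.93 tilt 0.02 pos [ 495.  -262.7   92.5] F [ 0.03 -1.12  2.71] t 9.375 op 31.857833693662087
[ 0.1  -0.43  3.29] 92.50001949639261
```

View pics/w7.png

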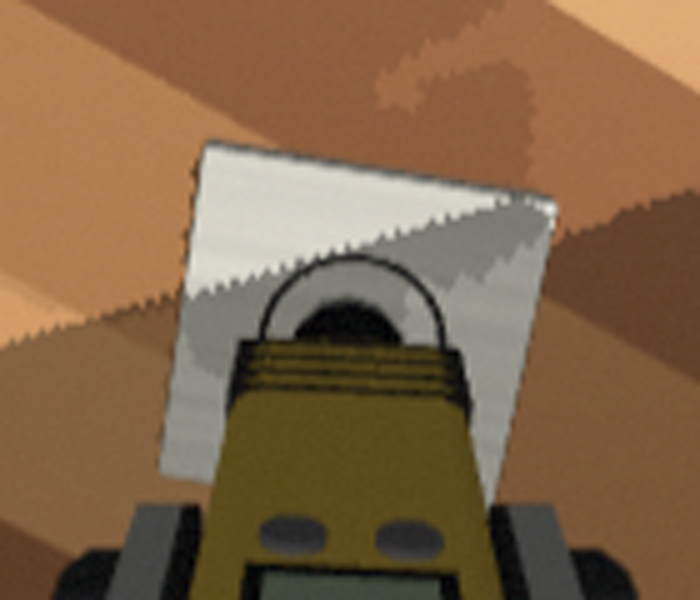

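The mean net force is 4.9 N, so the foot is about 5 mm in and inside the circle. I hold for over a second, then lift.

>>> step_arm(increments=[{"x":0,"y":0,"z":0,"twist":0},{"x":0,"y":0,"z":0,"twist":0},{"x":0,"y":0,"z":0,"twist":0},{"x":0,"y":0,"z":0,"twist":0},{"x":0,"y":0,"z":0,"twist":0},{"x":0,"y":0,"z":0,"twist":0},{"x":0,"y":0,"z":0,"twist":0},{"x":0,"y":0,"z":0,"twist":0},{"x":0,"y":0,"z":0,"twist":0},{"x":0,"y":0,"z":0,"twist":0}])

```text
t: 11.12
position: [495.0, -262.7, 92.5]
tcp_rot: [0.0, -0.258, 0.966, -0.0]
wrist_force: [0.6, -0.8, 3.2]
opening: 31.6
```

>>> step_arm(increments=[{"x":0,"y":0,"z":-1,"twist":0},{"x":0,"y":0,"z":-2,"twist":0},{"x":0,"y":0,"z":-3,"twist":0},{"x":0,"y":0,"z":-4,"twist":0},{"x":0,"y":0,"z":-4,"twist":0},{"x":0,"y":0,"z":0,"twist":0}])

```text
t: 11.88
position: [495.8, -263.1, 235.6]
tcp_rot: [0.001, -0.258, 0.966, -0.002]
wrist_force: [-0.4, -0.7, -2.1]
opening: 31.7
```

```bash
python3 -c "
from h import *
d([300,22,232],94.7);print(env.sense()['joint_positions'])
q=env.sense()['joint_positions'];print(q[1]+q[2]+q[4])"
```

```text
tool cm [ 2.736 34.48   0.201] jawang 119.94 tilt 0.27 pos [ 495.8 -263.1  235.6] F [-0.42 -0.68 -2.11] t 11.875 op 31.700059542869358
twist 25.243543937610582
[-6.86629270e-01  2.73146040e-01  1.50483107e+00  5.63490596e-05
  1.35890406e+00 -2.78005452e+00]
3.136881169373795
```

Zeroing is done. The panel needs a 20° tilt, which the rows can't command directly. Either the arm can lean when it meets a joint limit, or I can pivot the gauge in the grip against the fixed cradle. First I move nearer the base and gather kinematic samples.

```bash
python3 -c "
from h import *
d([380,30,235],94.7)"
```

```text
tool cm [-4.596 31.178 -0.072] jawang 119.94 tilt 0.27 pos [ 495.8 -263.1  235.6] F [-0.42 -0.68 -2.11] t 11.875 op 31.700059542869358
twist 25.243543937610582
```

>>> step_arm(increments=[{"x":-0.66,"y":4.45,"z":0,"twist":0},{"x":-0.66,"y":4.45,"z":0,"twist":0},{"x":-0.66,"y":4.45,"z":0,"twist":0},{"x":-0.66,"y":4.45,"z":0,"twist":0},{"x":-0.66,"y":4.45,"z":0,"twist":0},{"x":-0.66,"y":4.45,"z":0,"twist":0},{"x":-0.66,"y":4.45,"z":0,"twist":0},{"x":0,"y":0,"z":0,"twist":8.4},{"x":0,"y":0,"z":0,"twist":8.4},{"x":0,"y":0,"z":0,"twist":8.4},{"x":0,"y":0,"z":0,"twist":0}])

```text
t: 13.25
position: [378.2, 30.8, 231.0]
tcp_rot: [-0.002, -0.042, 0.999, 0.001]
wrist_force: [-0.2, -0.8, -1.4]
opening: 31.7
```

```bash
python3 -c "
from h import *
d([280,23,235],94.7);print(env.sense()['joint_positions'])"
```

```text
tool cm [ 9.848  0.044 -0.361] jawang 94.82 tilt 0.21 pos [378.2  30.8 231. ] F [-0.18 -0.82 -1.44] t 13.25 op 31.7488620136116
twist 0.11698163131424621
[-2.15065758e-01 -5.79224278e-02  1.89454364e+00  7.00526349e-05
  1.30871354e+00 -1.86995463e+00]
```

```bash
python3 - <<'E'
from h import *
S=[(.2593,1.5361,538.2,230.5),(.27315,1.50483,np.sqrt(495.8**2+263.1**2-110.7**2),235.6),(-.05792,1.89454,np.sqrt(378.2**2+30.8**2-110.7**2),231.)]
def f(x):
    a,L1,L2,h,ph=x;r=[]
    for j2,j3,u,z in S:r+= [a+L1*np.sin(j2)+L2*np.sin(j2+j3+ph)-u,h+L1*np.cos(j2)+L2*np.cos(j2+j3+ph)-z]
    return r+[.002*(L1-400),.002*(L2-400)]
s=least_squares(f,[0,400,400,100,0]);print(s.x,s.fun)
E
```

```text
[1.14728904e+01 5.17575866e+02 4.93723767e+02 2.77664988e+01
 4.22099121e-01] [ 0.00996286  0.04230878 -0.01065763 -0.03485902  0.00069477 -0.00744976
  0.23515173  0.18744753]
```

>>> step_arm(increments=[{"x":2,"y":0,"z":0,"twist":0},{"x":2,"y":0,"z":0,"twist":0},{"x":2,"y":0,"z":0,"twist":0},{"x":2,"y":0,"z":0,"twist":0},{"x":0,"y":0,"z":0,"twist":0}])

```text
t: 13.88
position: [298.4, 24.1, 231.7]
tcp_rot: [-0.001, -0.042, 0.999, 0.0]
wrist_force: [0.0, 0.0, -1.9]
opening: 31.8
```

```bash
python3 -c "
from h import *
d([280,23,235],94.7);print(env.sense()['joint_positions'])"
```

```text
tool cm [ 1.84   0.048 -0.327] jawang 94.84 tilt 0.09 pos [298.4  24.1 231.7] F [ 0.02  0.01 -1.95] t 13.875 op 31.75285260494605
twist 0.13780585925728417
[-2.98642332e-01 -2.30674492e-01  2.03229648e+00  9.02770211e-07
  1.34157354e+00 -1.95387495e+00]
```

>>> step_arm(increments=[{"x":0.5,"y":3.7,"z":0,"twist":0},{"x":0.5,"y":3.7,"z":0,"twist":0},{"x":1,"y":3.7,"z":0,"twist":0},{"x":1,"y":0,"z":0,"twist":0},{"x":1,"y":0,"z":0,"twist":0},{"x":1,"y":0,"z":0,"twist":0}])

```text
t: 14.62
position: [240.6, 129.6, 232.3]
tcp_rot: [-0.0, -0.041, 0.999, -0.0]
wrist_force: [0.0, 0.5, -1.8]
opening: 31.8
```

```bash
python3 -c "
from h import *
d([280,23,235],94.7);print(env.sense()['joint_positions'])"
```

```text
tool cm [ -3.061 -10.948  -0.271] jawang 94.67 tilt 0.03 pos [240.6 129.6 232.3] F [ 0.02  0.49 -1.76] t 14.625 op 31.81404161583991
twist -0.027793336497225596
[ 7.71639328e-02 -2.92947353e-01  2.07177009e+00 -3.16198399e-04
  1.36308641e+00 -1.57511248e+00]
```

>>> step_arm(increments=[{"x":1,"y":0,"z":0,"twist":0},{"x":1,"y":0,"z":0,"twist":0},{"x":1,"y":0,"z":0,"twist":0}])

```text
t: 15.0
position: [210.4, 127.6, 232.5]
tcp_rot: [0.0, -0.041, 0.999, 0.0]
wrist_force: [-0.3, -0.5, -1.9]
opening: 31.7
```

```bash
python3 - <<'E'
from h import *
d([280,23,235],94.7);print(env.sense()['joint_positions'])
S=[(.2593,1.5361,538.2,230.5),(.27315,1.50483,np.sqrt(495.8**2+263.1**2-110.7**2),235.6),(-.05792,1.89454,np.sqrt(378.2**2+30.8**2-110.7**2),231.),(-.2307,2.0323,np.sqrt(298.4**2+24.1**2-110.7**2),231.7),(-.29295,2.07177,np.sqrt(240.6**2+129.6**2-110.7**2),232.3)]
q=env.sense()['joint_positions'];p=env.sense()['position'];S.append((q[1],q[2],np.sqrt(p[0]**2+p[1]**2-110.7**2),p[2]))
def f(x):
    a,L1,L2,h,ph=x;r=[]
    for j2,j3,u,z in S:r+= [a+L1*np.sin(j2)+L2*np.sin(j2+j3+ph)-u,h+L1*np.cos(j2)+L2*np.cos(j2+j3+ph)-z]
    return r
s=least_squares(f,[0,400,400,100,0]);print(s.x,s.fun.round(1))
E
```

```text
tool cm [ -6.083 -10.993  -0.253] jawang 94.69 tilt 0.02 pos [210.4 127.6 232.5] F [-0.32 -0.45 -1.93] t 15.0 op 31.66088034587982
twist -0.014736955812693964
[ 7.80410024e-02 -3.61098290e-01  2.11068200e+00  2.93027702e-06
  1.39172489e+00 -1.57452911e+00]
[-1.92851495e+00  5.36224209e+02  4.41817686e+02 -1.08076648e+02
  1.94374687e-01] [ 1.  -0.  -0.9 -0.  -0.1  0.  -0.2 -0.  -0.1 -0.   0.3  0. ]
```

The arm isn't near any joint limit here, and the tool stays vertical. So I'll use the fixed cradle: push the sleeve sideways against its block edge to pivot the gauge in the pads. First I check the clearances on the cradle's 120° side.

```bash
python3 - <<'E'
from h import *
t=cv2.imread('pics/top0.png');ct=env.camera_info('top');cs=env.camera_info('scene')
# small gauge: top approx top(129.5,267), scene px top center, bottom
def tri(a,b):
    o1,d1=ray(ct,a);o2,d2=ray(cs,b);k=np.linalg.lstsq(np.stack([d1,-d2],1),o2-o1,rcond=None)[0]
    P,Q=o1+k[0]*d1,o2+k[1]*d2;return ((P+Q)/2).round(1),np.linalg.norm(P-Q).round(1)
T=lambda p,s,o:np.array(p)/s+np.array(o)-.5
print('small top',tri(T((102,440),4.5,(110,170)),T((577,140),5,(310,220))))
print('tq top',tri(T((142,84),4.5,(110,170)),T((192,300),5,(310,220))))
s,p,R=st();print(np.degrees(np.arctan2(R[1,1],R[0,1])))
d([453.9,338.5,235],30.1)
E
```

```text
small top (array([376.6, 303.3, 101.1]), np.float64(1.5))
tq top (array([592.6, 278.2, 148.4]), np.float64(0.2))
94.68526304418731
tool cm [-25.992  19.031  -0.247] jawang 94.69 tilt 0.02 pos [210.4 127.6 232.5] F [-0.32 -0.45 -1.93] t 15.0 op 31.66088034587982
twist 64.58526304418731
```

>>> step_arm(increments=[{"x":-3.71,"y":2.72,"z":0,"twist":0},{"x":-3.71,"y":2.72,"z":0,"twist":0},{"x":-3.71,"y":2.72,"z":0,"twist":0},{"x":-3.71,"y":2.72,"z":0,"twist":0},{"x":-3.71,"y":2.72,"z":0,"twist":0},{"x":-3.71,"y":2.72,"z":0,"twist":0},{"x":-3.71,"y":2.72,"z":0,"twist":0}])

```text
t: 15.88
position: [455.0, 339.9, 232.3]
tcp_rot: [-0.0, -0.041, 0.999, -0.0]
wrist_force: [0.8, 0.4, -2.8]
opening: 31.8
```

>>> step_arm(increments=[{"x":0,"y":0,"z":0,"twist":9.2},{"x":0,"y":0,"z":0,"twist":9.2},{"x":0,"y":0,"z":0,"twist":9.2},{"x":0,"y":0,"z":0,"twist":9.2},{"x":0,"y":0,"z":0,"twist":9.2},{"x":0,"y":0,"z":0,"twist":9.2},{"x":0,"y":0,"z":0,"twist":9.4},{"x":0,"y":0,"z":0,"twist":0}])

```text
t: 16.88
position: [453.9, 338.8, 232.3]
tcp_rot: [-0.0, 0.498, 0.867, -0.0]
wrist_force: [-0.2, 0.2, -2.4]
opening: 31.8
```

```bash
python3 - <<'E'
from h import *
d([453.9,338.5,112],30.1)
cv2.imwrite('pics/w8.png',env.get_image('wrist')[:,:,::-1])
E
```

```text
tool cm [-2.5000e-02 -9.0000e-03  1.2033e+01] jawang 30.21 tilt 0.03 pos [453.9 338.8 232.3] F [-0.21  0.15 -2.41] t 16.875 op 31.82608835236226
twist 0.10705438175132542
```

View pics/w8.png

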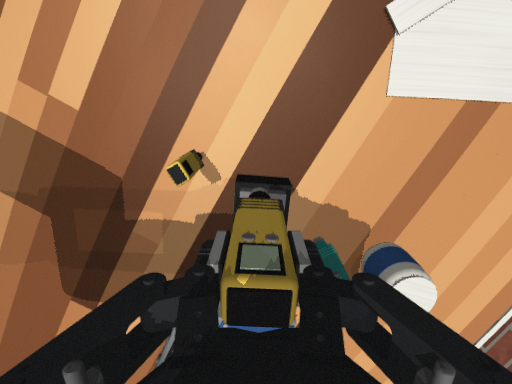

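```bash
python3 - <<'E'
from h import *
c=env.camera_info('wrist');s,p,R=st()
C=-Ro.from_rotvec(c['rvec']).as_matrix().T@c['tvec'];print('cam in tool',R.T@(C-p))
a=np.radians(30.1);ex=np.array([np.cos(a),np.sin(a)]);ey=np.array([-ex[1],ex[0]])
o=np.array([483.5,287.5])
print(R[:,:2],proj(c,[[*(o+i*35*ex+j*39*ey),40] for i,j in((-1,-1),(-1,1),(1,1),(1,-1))]))
E
```

```text
cam in tool [  76.62937391   -0.17041105 -141.85681447]
[[-5.04835902e-01  8.63215249e-01]
 [ 8.63215333e-01  5.04835871e-01]
 [ 3.75918834e-05 -4.21803028e-04]] [[231.71568336 241.00267641]
 [230.20965843 184.50665737]
 [286.59543438 184.80636144]
 [284.46889354 241.27129632]]
```

>>> step_arm(increments=[{"x":0,"y":0,"z":3,"twist":0},{"x":0,"y":0,"z":3,"twist":0},{"x":0,"y":0,"z":3,"twist":0},{"x":0,"y":0,"z":2,"twist":0},{"x":0,"y":0,"z":1,"twist":0},{"x":-0.4,"y":0,"z":0,"twist":0},{"x":0,"y":0,"z":0,"twist":0}])

```text
t: 17.8
position: [457.0, 335.6, 113.4]
tcp_rot: [0.001, 0.499, 0.867, 0.001]
wrist_force: [0.7, -0.1, -1.5]
opening: 31.8
```

```bash
python3 - <<'E'
from h import *
d([453.9,338.5,112],30.1)
crop(env.get_image('wrist'),190,110,330,230,5,'pics/w9.png')
crop(env.get_image('scene'),310,200,450,320,5,'pics/s9.png')
E
```

```text
tool cm [ 0.405 -0.118  0.14 ] jawang 30.15 tilt 0.1 pos [457.  335.6 113.4] F [ 0.73 -0.07 -1.51] t 17.8 op 31.76628601974483
twist 0.050978304920171524
```

View pics/w9.png

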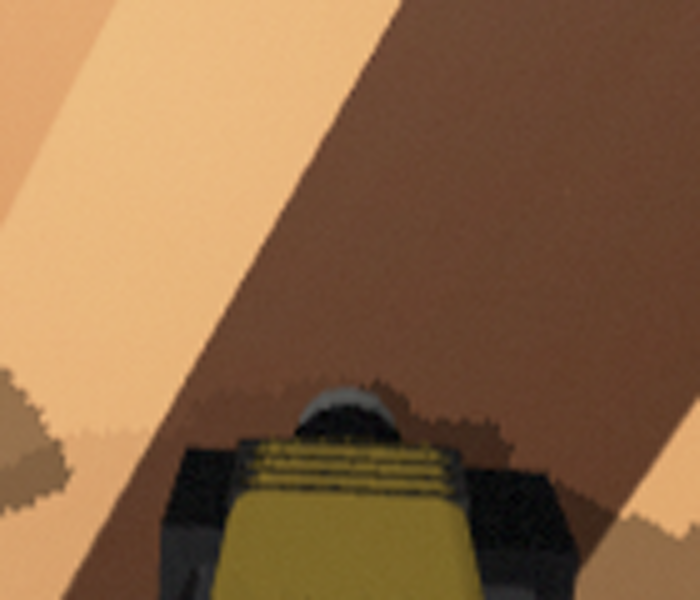

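View pics/s9.png

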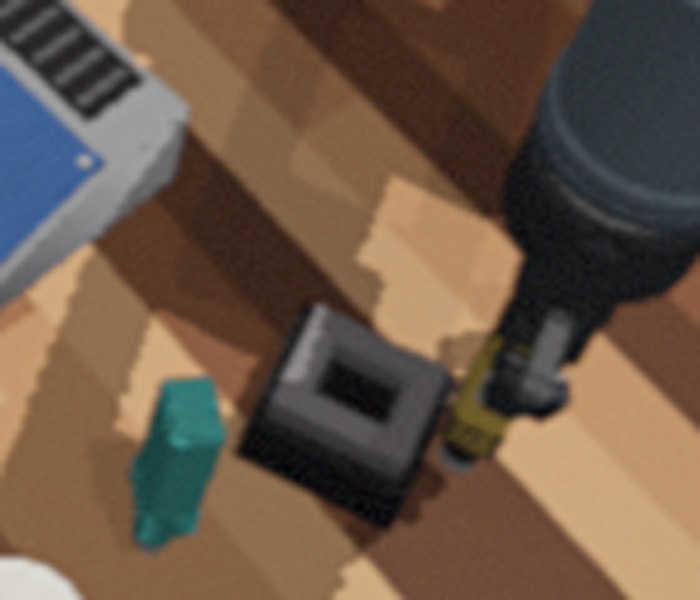

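The gauge stands beside the block. I'll push slowly toward it.

>>> step_arm(increments=[{"x":-0.3,"y":0,"z":0,"twist":0},{"x":-0.3,"y":0,"z":0,"twist":0},{"x":-0.3,"y":0,"z":0,"twist":0},{"x":-0.2,"y":0,"z":0,"twist":0},{"x":0,"y":0,"z":0,"twist":0}])

```text
t: 18.52
position: [461.4, 327.3, 113.0]
tcp_rot: [-0.001, 0.499, 0.866, 0.001]
wrist_force: [-2.3, 4.2, 1.6]
opening: 31.5
```

```bash
python3 - <<'E'
from h import *
d([453.9,338.5,112],30.1);s,p,R=st();print(R.T@s['wrist_force'],R.T@s['torque'])
E
```

```text
tool cm [ 1.347 -0.089  0.107] jawang 30.11 tilt 0.16 pos [461.4 327.3 113. ] F [-2.3   4.21  1.61] t 18.525 op 31.451810121950217
twist 0.005820596914531961
[ 4.80286904  0.12543721 -1.60210543] [-0.18987214  1.36351991 -0.00385555]
```

>>> step_arm(increments=[{"x":-0.25,"y":0,"z":0,"twist":0},{"x":-0.25,"y":0,"z":0,"twist":0},{"x":-0.25,"y":0,"z":0,"twist":0},{"x":-0.25,"y":0,"z":0,"twist":0},{"x":0,"y":0,"z":0,"twist":0}])

```text
t: 19.15
position: [466.4, 318.7, 112.9]
tcp_rot: [-0.001, 0.499, 0.866, 0.001]
wrist_force: [-2.0, 4.8, 0.6]
opening: 31.2
```

```bash
python3 - <<'E'
from h import *
d([453.9,338.5,112],30.1);s,p,R=st();print(R.T@s['wrist_force'],R.T@s['torque'])
crop(env.get_image('wrist'),130,100,390,384,2.1,'pics/w10.png')
crop(env.get_image('scene'),310,200,450,320,5,'pics/s10.png')
E
```

```text
tool cm [ 2.343 -0.087  0.097] jawang 30.1 tilt 0.16 pos [466.4 318.7 112.9] F [-2.    4.77  0.6 ] t 19.15 op 31.23182220226667
twist 0.004776780785704204
[ 5.13226439  0.66189692 -0.59047331] [-0.16327831  1.36055287 -0.01368459]
```

View pics/w10.png

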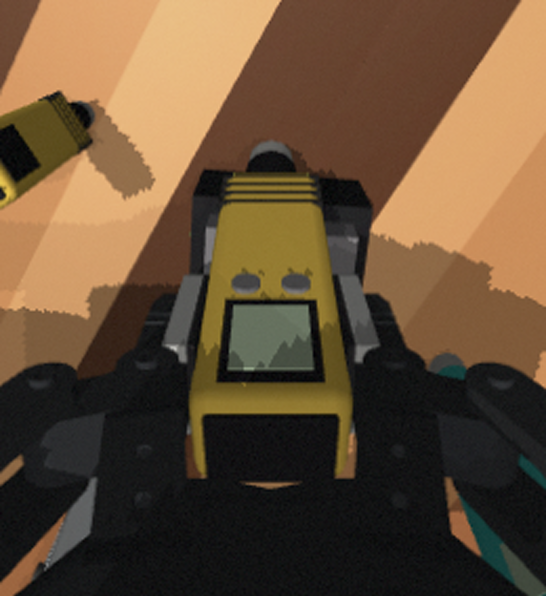

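View pics/s10.png

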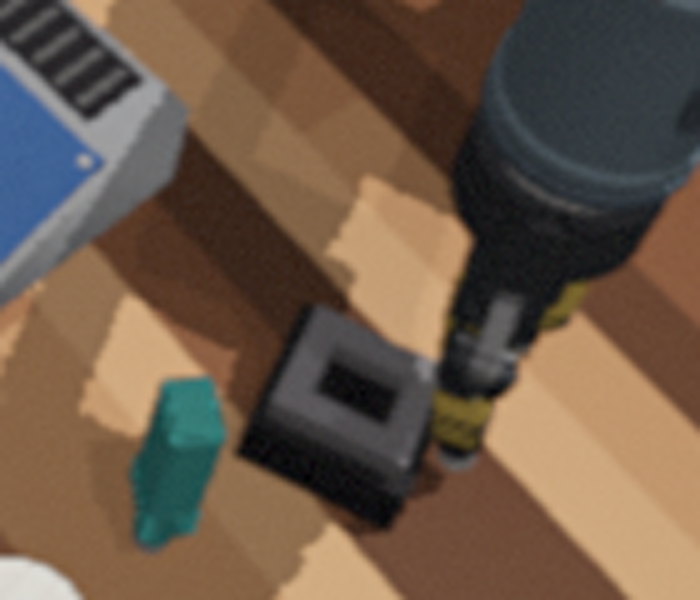

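```bash
cat >> h.py <<'E'
def rimrow(th,c=None,G=(0,0,-19.3)):
    c=c or env.camera_info('wrist');s,p,R=st();th=np.radians(th)
    ax=np.array([np.sin(th),0,np.cos(th)]);e1=np.array([np.cos(th),0,-np.sin(th)]);e2=np.array([0,1,0])
    f=np.array(G)+109*ax;ph=np.linspace(0,2*np.pi,73)
    P=np.array([f+9*(np.cos(a)*e1+np.sin(a)*e2) for a in ph])@R.T+p
    uv=proj(c,P);return uv[:,1].min(),uv
E
python3 - <<'E'
from h import *
for th in range(-2,26,2):print(th,rimrow(th)[0].round(2))
E
```

```text
-2 189.38
0 185.24
2 181.1
4 176.96
6 172.83
8 168.7
10 164.58
12 160.46
14 156.34
16 152.22
18 148.1
20 143.98
22 139.86
24 135.74
```

>>> step_arm(increments=[{"x":-0.25,"y":0,"z":0,"twist":0},{"x":-0.25,"y":0,"z":0,"twist":0},{"x":-0.25,"y":0,"z":0,"twist":0},{"x":-0.25,"y":0,"z":0,"twist":0},{"x":-0.25,"y":0,"z":0,"twist":0},{"x":0,"y":0,"z":0,"twist":0}])

```text
t: 20.0
position: [472.2, 307.6, 112.3]
tcp_rot: [-0.001, 0.499, 0.867, 0.001]
wrist_force: [-2.5, 4.9, -2.2]
opening: 31.2
```

```bash
python3 - <<'E'
from h import *
d([453.9,338.5,112],30.1);s,p,R=st();print(R.T@s['wrist_force'],R.T@s['torque'])
im=env.get_image('wrist');np.save('w11.npy',im)
crop(im,220,110,300,190,7,'pics/w11.png')
E
```

```text
tool cm [ 3.592 -0.036  0.041] jawang 30.11 tilt 0.14 pos [472.2 307.6 112.3] F [-2.5   4.87 -2.19] t 20.0 op 31.18042930879176
twist 0.009502996168890832
[5.45922872 0.27734671 2.2015347 ] [-0.16386172  1.30787274 -0.00867375]
```

View pics/w11.png

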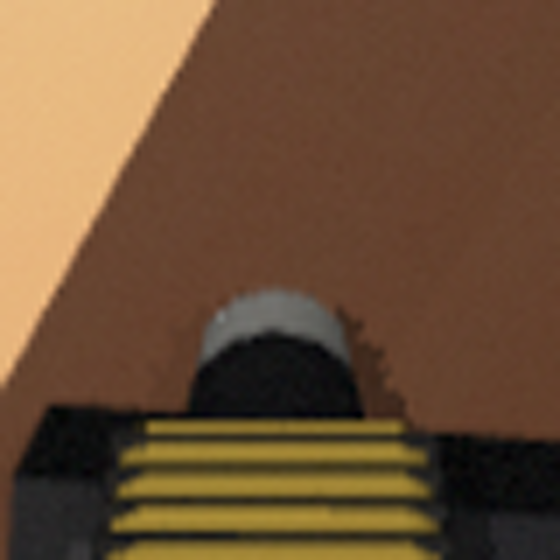

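>>> step_arm(increments=[{"x":-0.2,"y":0,"z":0,"twist":0},{"x":-0.15,"y":0,"z":0,"twist":0},{"x":0,"y":0,"z":0,"twist":0},{"x":0.5,"y":0,"z":0,"twist":0},{"x":0,"y":0,"z":0,"twist":0},{"x":0,"y":0,"z":0,"twist":0}])

```text
t: 20.8
position: [472.3, 307.6, 112.4]
tcp_rot: [0.0, 0.499, 0.867, -0.0]
wrist_force: [0.7, 0.6, -1.0]
opening: 31.7
```

```bash
python3 - <<'E'
from h import *
d([453.9,338.5,112],30.1);s,p,R=st();print(R.T@s['wrist_force'],R.T@s['torque'])
im=env.get_image('wrist');np.save('w12.npy',im)
crop(im,190,110,330,230,5,'pics/w12.png')
crop(im,190,200,330,340,4,'pics/w12b.png')
E
```

```text
tool cm [ 3.595 -0.042  0.042] jawang 30.14 tilt 0.03 pos [472.3 307.6 112.4] F [ 0.68  0.63 -1.03] t 20.8 op 31.672126564869792
twist 0.039284550237525195
[0.20235173 0.89962802 1.02751569] [ 0.02493764 -0.0325243  -0.0659664 ]
```

View pics/w12.png

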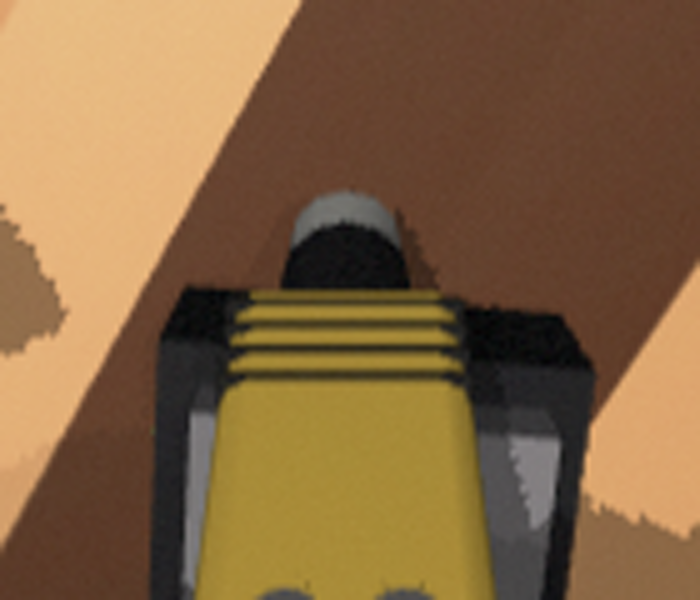

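View pics/w12b.png

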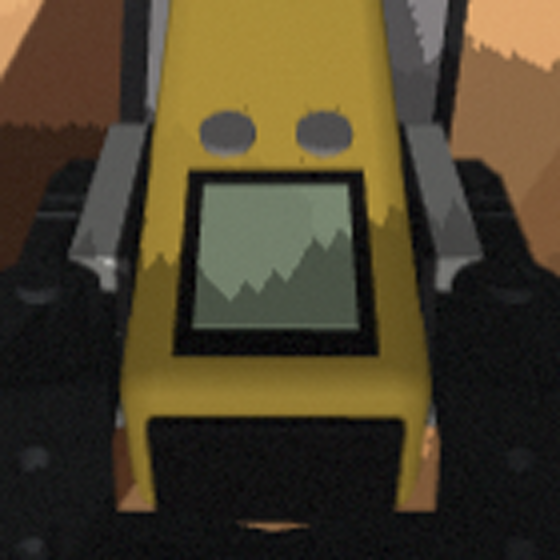

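```bash
python3 - <<'E'
from h import *
a=cv2.imread('pics/w8.png');b=np.load('w12.npy')[:,:,::-1]
c=np.hstack([cv2.resize(x[140:335,215:305],None,fx=3,fy=3,interpolation=cv2.INTER_CUBIC) for x in(a,b)])
cv2.imwrite('pics/cmp.png',c)
for n,x in(('up',a),('tilt',b)):
    print(n,[(140+i,x[140+i,254:262].mean(0).astype(int).tolist()) for i in range(0,80 if n=='up' else 40)] if 0 else '')
    g=x[:,250:266].astype(int);r=(g[:,:,2]-g[:,:,0]).mean(1);v=g.sum(2).mean(1)
    print([(i,int(r[i]),int(v[i])) for i in (list(range(186,206))+list(range(240,252))+list(range(266,294)))] if n=='up' else [(i,int(r[i]),int(v[i])) for i in list(range(143,172))+list(range(238,248))+list(range(280,310))])
E
```

```text
up 
[(186, -1, 121), (187, 0, 145), (188, 1, 195), (189, 2, 231), (190, 2, 217), (191, 1, 155), (192, 0, 93), (193, -1, 72), (194, 0, 54), (195, -1, 38), (196, -1, 39), (197, 12, 66), (198, 18, 100), (199, 50, 184), (200, 68, 223), (201, 42, 161), (202, 56, 200), (203, 69, 227), (204, 38, 151), (205, 57, 202), (240, 64, 270), (241, 74, 254), (242, 66, 216), (243, 35, 127), (244, 0, 56), (245, 4, 195), (246, 6, 267), (247, 6, 270), (248, 6, 269), (249, 5, 270), (250, 6, 269), (251, 6, 268), (266, 6, 268), (267, 6, 268), (268, 9, 409), (269, 6, 297), (270, 0, 93), (271, -1, 39), (272, 0, 37), (273, -1, 60), (274, 32, 134), (275, 63, 206), (276, 68, 221), (277, 71, 228), (278, 75, 239), (279, 79, 252), (280, 82, 265), (281, 87, 279), (282, 91, 292), (283, 93, 301), (284, 94, 308), (285, 96, 315), (286, 98, 320), (287, 100, 327), (288, 56, 192), (289, 0, 35), (290, -1, 47), (291, 0, 45), (292, 0, 54), (293, 0, 59)]
tilt 
[(143, 54, 214), (144, 54, 215), (145, 54, 214), (146, 54, 216), (147, 53, 216), (148, 41, 237), (149, 23, 279), (150, 12, 306), (151, 8, 314), (152, 5, 319), (153, 4, 3
[... 180 characters left out ...]
6, -1, 57), (167, 6, 67), (168, 62, 205), (169, 70, 237), (170, 37, 165), (171, 85, 295), (238, 107, 358), (239, 110, 355), (240, 109, 353), (241, 99, 320), (242, 60, 203), (243, 1, 56), (244, 0, 53), (245, 1, 99), (246, 6, 270), (247, 7, 345), (280, 4, 226), (281, 5, 267), (282, 2, 103), (283, 0, 33), (284, 0, 37), (285, 0, 33), (286, 0, 26), (287, 0, 35), (288, 0, 42), (289, 54, 177), (290, 71, 223), (291, 72, 226), (292, 75, 240), (293, 78, 256), (294, 81, 267), (295, 85, 279), (296, 88, 293), (297, 91, 308), (298, 95, 320), (299, 97, 328), (300, 97, 325), (301, 97, 325), (302, 98, 322), (303, 86, 281), (304, 21, 84), (305, -1, 36), (306, -2, 46), (307, 0, 60), (308, 0, 54), (309, 0, 47)]
```

View pics/cmp.png

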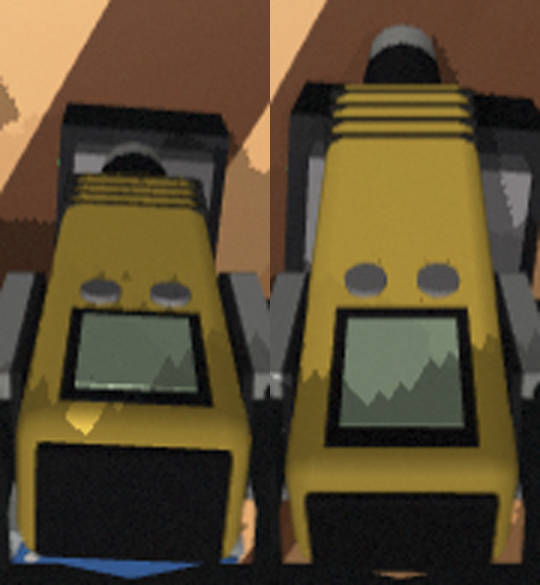

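```bash
cat > fit.py <<'E'
from h import *
c=env.camera_info('wrist');s,p,R=st()
def rows(th,gx,gz,b,sv):
    th=np.radians(th);ax=np.array([np.sin(th),0,np.cos(th)]);e1=np.array([np.cos(th),0,-np.sin(th)]);e2=np.array([0,1.,0])
    G=np.array([gx,0,gz])
    def pr(P):return proj(c,np.array(P)@R.T+p)[:,1]+b
    ph=np.linspace(0,2*np.pi,90)
    disc=lambda z,r:pr([G+z*ax+r*(np.cos(a)*e1+np.sin(a)*e2) for a in ph]).min()
    return np.array([disc(109,9),disc(97,10)]+list(pr([G+12*e1+sv[0]*ax,G+12*e1+sv[1]*ax,G+10.5*e1-30*ax])))
U=np.array([187.3,191.6,243.0,274.0,288.1]);
def fit(T,free_th0=False):
    def f(x):
        th,gx,gz,gx2,gz2,b,s1,s2=x
        return np.concatenate([rows(0,gx,gz,b,(s1,s2))-U,rows(th,gx2,gz2,b,(s1,s2))-T,[gx/2,(gz+19.3)/2,(gx2-gx)/1,(gz2-gz)/1,b/3]])
    s=least_squares(f,[20,0,-19.3,0,-19.3,0,-5,-20]);print(s.x.round(2),s.fun.round(2));return s.x
if __name__=='__main__':fit(np.array([148.0,154.9,242.2,288.7,303.6]))
E
python3 fit.py
```

```text
[ 17.74  -1.25 -20.08   0.53 -18.82   0.82   2.78 -23.68] [ 0.41 -0.86  0.32  0.18 -1.16  0.71 -0.3  -0.21 -0.13  0.92 -0.63 -0.39
  1.78  1.26  0.27]
```

The three estimates are 17.7° (feature fit), 18.1° (push geometry) and 19.2° (foot rim). I'll push slightly more, then lift clear and re-measure.

>>> step_arm(increments=[{"x":-0.3,"y":0,"z":0,"twist":0},{"x":-0.2,"y":0,"z":0,"twist":0},{"x":-0.12,"y":0,"z":0,"twist":0},{"x":0,"y":0,"z":0,"twist":0},{"x":1,"y":0,"z":0,"twist":0},{"x":0,"y":0,"z":-2,"twist":0},{"x":0,"y":0,"z":-4,"twist":0},{"x":0,"y":0,"z":-4,"twist":0},{"x":0,"y":0,"z":0,"twist":0},{"x":0,"y":0,"z":0,"twist":0}])

```text
t: 22.1
position: [469.7, 310.9, 211.6]
tcp_rot: [-0.0, 0.499, 0.867, -0.001]
wrist_force: [-0.5, 0.1, -2.3]
opening: 31.6
```

```bash
python3 - <<'E'
from h import *
d([574,94,232],94.7);s,p,R=st()
im=env.get_image('wrist');np.save('w13.npy',im);x=im[:,:,::-1]
cv2.imwrite('pics/w13.png',x)
crop(im,215,130,305,335,2.9,'pics/w13.png')
g=x[:,250:266].astype(int);r=(g[:,:,2]-g[:,:,0]).mean(1);v=g.sum(2).mean(1)
print([(i,int(r[i]),int(v[i])) for i in list(range(138,158))+list(range(238,248))+list(range(282,312))])
crop(env.get_image('scene'),330,150,470,310,3.6,'pics/s13.png')
E
```

```text
tool cm [-23.996  -1.873  -2.028] jawang 30.14 tilt 0.07 pos [469.7 310.9 211.6] F [-0.46  0.14 -2.35] t 22.1 op 31.566805380554523
twist -64.56473103556702
[(138, 55, 230), (139, 55, 230), (140, 56, 231), (141, 55, 231), (142, 55, 230), (143, 55, 230), (144, 56, 228), (145, 56, 228), (146, 48, 248), (147, 31, 289), (148, 16, 319), (149, 10, 329), (150, 6, 333), (151, 4, 340), (152, 4, 318), (153, 2, 228), (154, 0, 120), (155, 0, 77), (156, 0, 64), (157, -1, 57), (238, 111, 373), (239, 111, 361), (240, 111, 359), (241, 102, 337), (242, 63, 216), (243, 0, 56), (244, 0, 59), (245, 1, 105), (246, 6, 288), (247, 9, 367), (282, 3, 189), (283, 1, 66), (284, 0, 38), (285, 0, 33), (286, 0, 36), (287, 0, 34), (288, 0, 35), (289, 20, 95), (290, 73, 231), (291, 72, 232), (292, 75, 239), (293, 78, 255), (294, 82, 268), (295, 86, 280), (296, 89, 295), (297, 92, 307), (298, 95, 321), (299, 98, 334), (300, 100, 337), (301, 100, 336), (302, 99, 333), (303, 99, 331), (304, 86, 279), (305, -1, 24), (306, 0, 43), (307, 0, 58), (308, 0, 63), (309, 0, 56), (310, 0, 51), (311, 0, 52)]
```

View pics/w13.png

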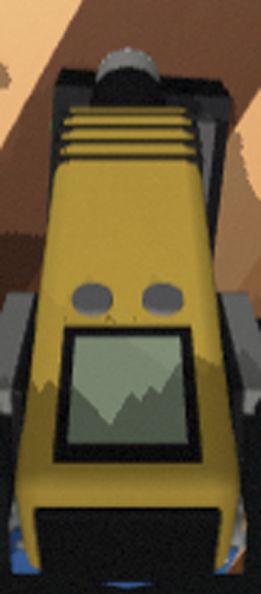

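View pics/s13.png

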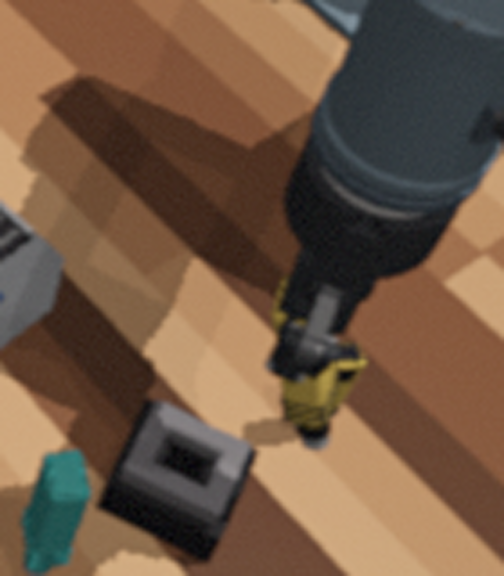

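```bash
cat > fit2.py <<'E'
from h import *
c=env.camera_info('wrist');s,p,R=st()
def rows(th,gx,gz,b,sv):
    th=np.radians(th);ax=np.array([np.sin(th),0,np.cos(th)]);e1=np.array([np.cos(th),0,-np.sin(th)]);e2=np.array([0,1.,0])
    G=np.array([gx,0,gz])
    pr=lambda P:proj(c,np.array(P)@R.T+p)[:,1]+b
    ph=np.linspace(0,2*np.pi,90)
    disc=lambda z,r:pr([G+z*ax+r*(np.cos(a)*e1+np.sin(a)*e2) for a in ph]).min()
    return np.array([disc(109,9),disc(97,10)]+list(pr([G+12*e1+q*ax for q in sv]))+list(pr([G+9*e1-30*ax])))
U=np.array([187.3,191.6,237.4,243.0,274.0,288.1]);T=np.array([146.2,153.2,232.5,242.2,289.3,304.3])
for slip in (.05,.5,1,3):
  for gp in (1,4):
    def f(x):
        th,gx,gz,gx2,gz2,b=x[:6]
        return np.concatenate([rows(0,gx,gz,b,x[6:])-U,rows(th,gx2,gz2,b,x[6:])-T,[gx/gp,(gz+19.3)/gp,(gx2-gx)/slip,(gz2-gz)/slip,b/3]])
    s_=least_squares(f,[20,0,-19.3,0,-19.3,0,8,3,-20]);print(slip,gp,s_.x.round(2),s_.fun[:12].round(1),round(s_.cost,2))
E
python3 fit2.py
```

```text
0.05 1 [ 18.45  -0.35 -18.37  -0.29 -18.33   1.22   9.26   2.68 -24.06] [-0.8 -2.1 -2.7 -2.5 -3.2 -2.2  2.3  1.4  1.6  1.5  2.1  4.4] 36.5
0.05 4 [ 19.55  -5.35 -13.62  -5.3  -13.59  -2.17  10.32   3.62 -23.81] [-0.2 -1.5 -2.5 -2.3 -3.1 -2.5  2.   1.4  1.5  1.4  2.1  4. ] 33.15
0.5 1 [ 18.43  -0.2  -19.07   1.4  -18.1    2.03   8.34   1.8  -24.76] [ 0.1 -1.3 -0.8 -0.5 -0.8 -0.6  1.  -0.   0.5  0.3  0.5  1.3] 10.67
0.5 4 [ 18.81  -2.16 -17.26  -0.59 -16.31   0.57   8.78   2.19 -24.63] [ 0.2 -1.1 -0.8 -0.5 -0.8 -0.7  1.   0.   0.5  0.3  0.5  1.3] 10.25
1 1 [ 18.47  -0.2  -19.18   1.77 -17.94   2.23   8.13   1.6  -24.92] [ 0.3 -1.  -0.3  0.1 -0.2 -0.2  0.7 -0.4  0.2 -0.   0.1  0.5] 4.14
1 4 [ 18.73  -1.7  -17.84   0.24 -16.6    1.07   8.47   1.9  -24.82] [ 0.4 -0.9 -0.3  0.1 -0.2 -0.3  0.6 -0.3  0.2 -0.   0.1  0.5] 3.9
3 1 [ 18.6   -0.21 -19.23   1.68 -17.51   2.32   8.12   1.58 -24.97] [ 0.5 -0.9 -0.1  0.2  0.  -0.1  0.5 -0.5  0.1 -0.1 -0.   0.2] 1.54
3 4 [ 18.83  -1.58 -18.02   0.29 -16.31   1.24   8.42   1.85 -24.88] [ 0.5 -0.8 -0.1  0.2  0.  -0.1  0.5 -0.5  0.1 -0.1 -0.   0.2] 1.34
```

The consensus is about 18.8°. There's plenty of time, so I'll add one more small push of about 1.2°.

>>> step_arm(increments=[{"x":0,"y":0,"z":4,"twist":0},{"x":0,"y":0,"z":4,"twist":0},{"x":0,"y":0,"z":2,"twist":0},{"x":-0.5,"y":0,"z":0,"twist":0},{"x":-0.3,"y":0,"z":0,"twist":0},{"x":-0.2,"y":0,"z":0,"twist":0},{"x":-0.22,"y":0,"z":0,"twist":0},{"x":0,"y":0,"z":0,"twist":0}])

```text
t: 23.2
position: [476.0, 302.0, 113.4]
tcp_rot: [-0.001, 0.499, 0.866, 0.001]
wrist_force: [-2.7, 4.9, -2.7]
opening: 31.3
```

>>> step_arm(increments=[{"x":1,"y":0,"z":0,"twist":0},{"x":0,"y":0,"z":-2,"twist":0},{"x":0,"y":0,"z":-4,"twist":0},{"x":0,"y":0,"z":-4,"twist":0},{"x":0,"y":0,"z":-3,"twist":0},{"x":0,"y":0,"z":0,"twist":0},{"x":0,"y":0,"z":0,"twist":0}])

```text
t: 24.08
position: [470.8, 309.0, 241.5]
tcp_rot: [-0.0, 0.499, 0.867, -0.001]
wrist_force: [-0.4, 0.1, -2.2]
opening: 31.0
```

```bash
python3 - <<'E'
from h import *
d([574,94,240],94.7);s,p,R=st()
im=env.get_image('wrist');np.save('w14.npy',im);x=im[:,:,::-1]
g=x[:,250:266].astype(int);r=(g[:,:,2]-g[:,:,0]).mean(1);v=g.sum(2).mean(1)
print([(i,int(r[i]),int(v[i])) for i in list(range(138,158))+list(range(238,248))+list(range(282,312))])
crop(im,215,130,305,335,2.9,'pics/w14.png')
E
```

```text
tool cm [-23.776  -1.872   0.16 ] jawang 30.13 tilt 0.06 pos [470.8 309.  241.5] F [-0.43  0.09 -2.2 ] t 24.075 op 31.026049771611625
twist -64.56509239836319
[(138, 55, 230), (139, 55, 229), (140, 55, 229), (141, 55, 228), (142, 55, 230), (143, 56, 228), (144, 49, 238), (145, 32, 277), (146, 16, 319), (147, 11, 331), (148, 6, 334), (149, 4, 340), (150, 4, 327), (151, 3, 258), (152, 0, 138), (153, 0, 85), (154, -1, 71), (155, -1, 58), (156, -1, 57), (157, -1, 56), (238, 114, 378), (239, 116, 379), (240, 117, 380), (241, 104, 343), (242, 63, 217), (243, -1, 57), (244, -1, 60), (245, 0, 106), (246, 5, 283), (247, 8, 362), (282, 6, 265), (283, 2, 135), (284, 0, 47), (285, 0, 30), (286, -1, 33), (287, 0, 34), (288, -1, 38), (289, -1, 37), (290, 55, 187), (291, 72, 233), (292, 73, 233), (293, 76, 246), (294, 79, 257), (295, 83, 272), (296, 86, 284), (297, 89, 298), (298, 93, 312), (299, 96, 324), (300, 99, 334), (301, 99, 334), (302, 99, 332), (303, 99, 329), (304, 88, 292), (305, 42, 145), (306, 0, 33), (307, 0, 42), (308, 0, 56), (309, -1, 63), (310, -1, 53), (311, 0, 51)]
```

View pics/w14.png

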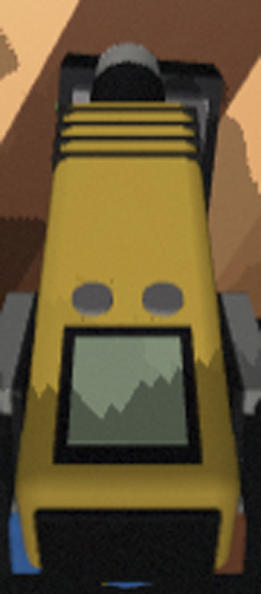

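```bash
python3 - <<'E'
from h import *
d([616.4,97.2,215],94.7)
E
```

```text
tool cm [-25.63    1.993   2.586] jawang 30.13 tilt 0.14 pos [470.6 308.9 240.9] F [-0.07 -0.5  -2.94] t 24.125 op 31.443678120035457
twist -64.57008591348112
```

>>> step_arm(increments=[{"x":-2,"y":0.16,"z":0,"twist":0},{"x":-4.7,"y":0.37,"z":0,"twist":0},{"x":-4.7,"y":0.37,"z":0,"twist":0},{"x":-4.7,"y":0.37,"z":0,"twist":0},{"x":-4.7,"y":0.36,"z":0,"twist":0},{"x":-4.8,"y":0.36,"z":0,"twist":0}])

```text
t: 24.88
position: [617.7, 95.2, 241.0]
tcp_rot: [-0.001, 0.499, 0.866, -0.001]
wrist_force: [-0.6, 0.8, -2.6]
opening: 31.4
```

>>> step_arm(increments=[{"x":0,"y":0,"z":0,"twist":-9.2},{"x":0,"y":0,"z":0,"twist":-9.2},{"x":0,"y":0,"z":0,"twist":-9.2},{"x":0,"y":0,"z":0,"twist":-9.2},{"x":0,"y":0,"z":0,"twist":-9.2},{"x":0,"y":0,"z":0,"twist":-9.2},{"x":0,"y":0,"z":0,"twist":-9.4},{"x":0,"y":0,"z":2.5,"twist":0},{"x":0,"y":0,"z":2.5,"twist":0},{"x":0,"y":0,"z":0,"twist":0},{"x":0,"y":0,"z":0,"twist":0}])

```text
t: 26.25
position: [617.5, 97.1, 192.6]
tcp_rot: [0.0, -0.041, 0.999, -0.0]
wrist_force: [0.2, 0.2, -2.1]
opening: 31.7
```

```bash
cat >> h.py <<'E'
def footw():
    s,p,R=st();return p+R@np.array([37.5,0,85.2])
E
python3 - <<'E'
from h import *
d([616.4,97.2,150.3],94.7)
F=footw();S=[573.9,93.7,51];print(F)
cw=env.camera_info('wrist');cs=env.camera_info('scene');ct=env.camera_info('top')
im=env.get_image('wrist');sc=env.get_image('scene');tp=env.get_image('top')
cv2.imwrite('pics/w15.png',im[:,:,::-1])
crop(im,170,70,350,220,4,'pics/w15.png',proj(cw,[F,S]))
crop(sc,230,120,390,280,3.7,'pics/s15.png',proj(cs,[F,S]))
crop(tp,170,150,280,250,6,'pics/t15.png',proj(ct,[F,S]))
E
```

```text
tool cm [0.111 0.016 4.235] jawang 94.7 tilt 0.01 pos [617.5  97.1 192.6] F [ 0.17  0.22 -2.08] t 26.25 op 31.69426923474688
twist -0.00015579544231059117
[580.14834366  94.04843376 107.4454168 ]
```

View pics/w15.png

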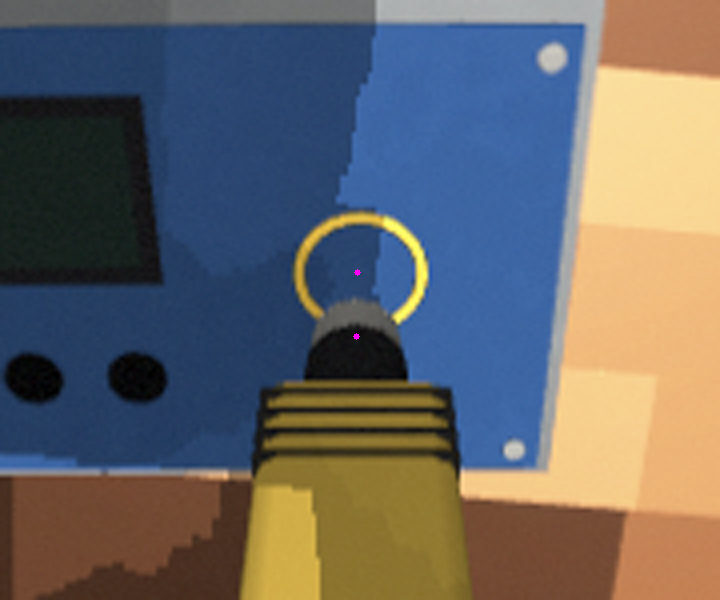

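View pics/s15.png

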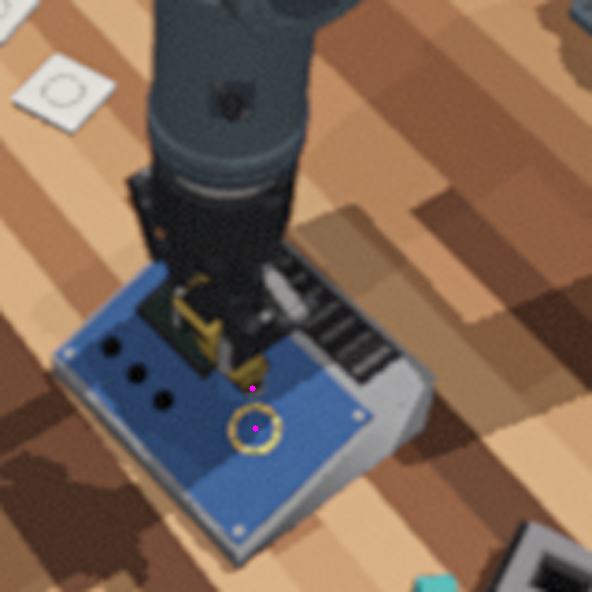

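View pics/t15.png

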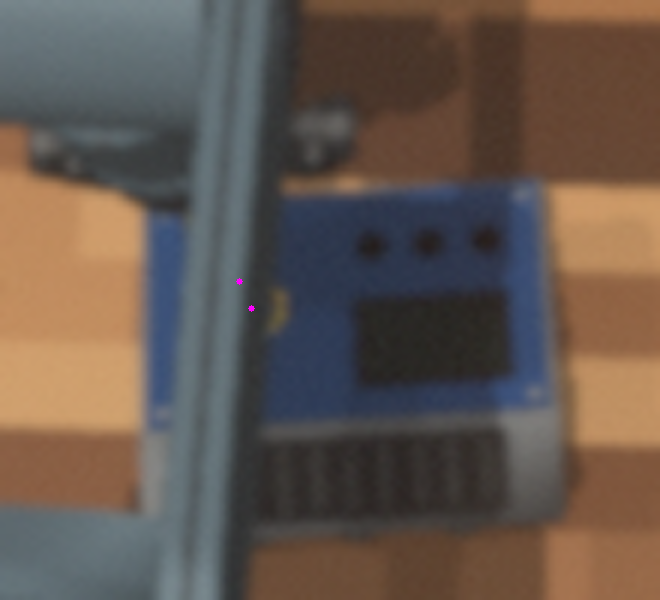

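The foot and ring line up. In the wrist crop the ring centre is (361,271) and predicted (357,272). Next I descend to about 10 mm off the panel.

>>> step_arm(increments=[{"x":0,"y":0.08,"z":1.5,"twist":0},{"x":0.1,"y":0,"z":1.5,"twist":0},{"x":0.1,"y":0,"z":1,"twist":0},{"x":0.1,"y":0,"z":0.6,"twist":0},{"x":0,"y":0,"z":0,"twist":0},{"x":0,"y":0,"z":0,"twist":0}])

```text
t: 27.15
position: [614.4, 98.4, 146.9]
tcp_rot: [0.0, -0.041, 0.999, -0.0]
wrist_force: [-0.5, -0.3, -1.6]
opening: 31.4
```

```bash
python3 - <<'E'
from h import *
F=footw();S=np.array([573.9,93.7,51]);n=np.array([.3409,.028,.9397]);d([616.4,97.2,150.3],94.7);print(F,'height',(F-S)@n,'lat',(F-S)-((F-S)@n)*n)
cw=env.camera_info('wrist');cs=env.camera_info('scene')
fs=[]
im=env.get_image('wrist');fs.append(env.sense()['wrist_force']);sc=env.get_image('scene');fs.append(env.sense()['wrist_force']);print(fs)
crop(im,190,100,330,220,5,'pics/w16.png',proj(cw,[S]))
crop(sc,265,190,335,260,8,'pics/s16.png',proj(cs,[S]))
E
```

```text
tool cm [-0.19  -0.135 -0.343] jawang 94.73 tilt 0.05 pos [614.4  98.4 146.9] F [-0.5  -0.28 -1.65] t 27.15 op 31.381540478835124
twist 0.03333964654112265
[577.10359897  95.29427329  61.63379095] height 11.129319900076949 lat [-0.59038619  1.28265233  0.17556904]
[array([ 0.39163075, -0.15503194, -2.63264312]), array([ 0.48373642,  0.85731395, -1.46574593])]
```

View pics/w16.png

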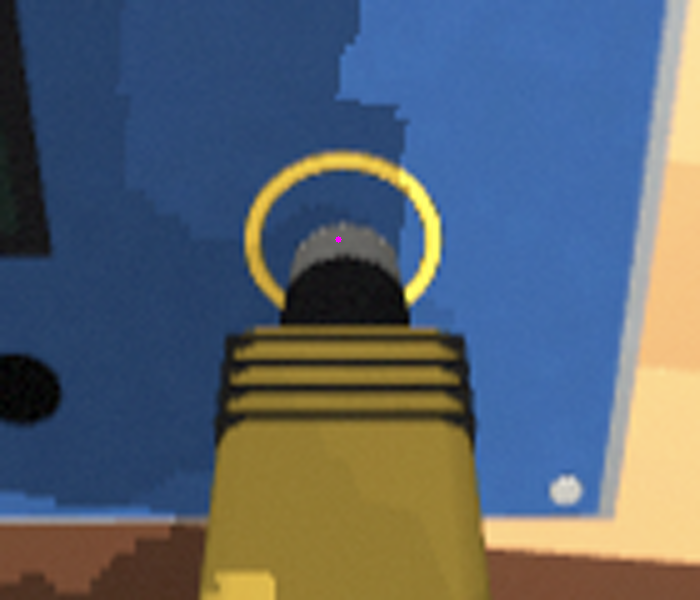

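View pics/s16.png

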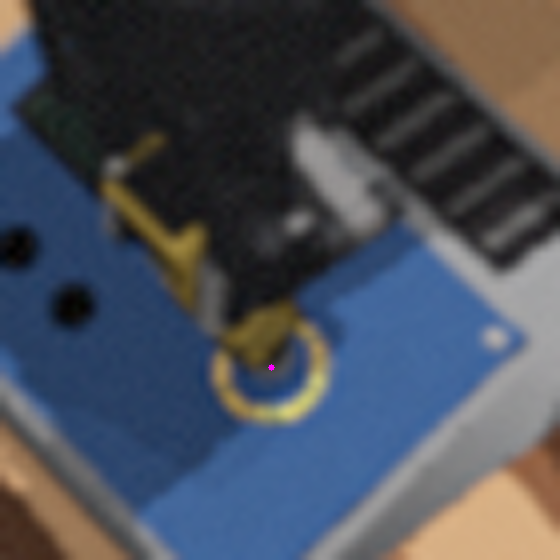

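>>> step_arm(increments=[{"x":0.13,"y":0,"z":0.35,"twist":0},{"x":0.14,"y":0,"z":0.4,"twist":0},{"x":0,"y":0,"z":0,"twist":0},{"x":0,"y":0,"z":0,"twist":0}])

```text
t: 27.75
position: [611.3, 98.2, 138.9]
tcp_rot: [-0.0, -0.041, 0.999, 0.0]
wrist_force: [-0.0, -0.1, -1.3]
opening: 31.4
```

```bash
cat > meas.py <<'E'
from h import *
import sys
F=footw();S=np.array([573.9,93.7,51]);n=np.array([.3409,.028,.9397]);d([616.4,97.2,150.3],94.7);print(F.round(1),'height',((F-S)@n).round(2),'lat',((F-S)-((F-S)@n)*n).round(2))
fs=[env.sense()['wrist_force']]
for i in range(4):
    im=env.get_image('wrist');fs.append(env.sense()['wrist_force'])
fs=np.array(fs);print(fs.mean(0),'Fn',(fs@n).mean(),(fs@n).std())
crop(im,190,100,330,220,5,sys.argv[1])
E
python3 meas.py pics/w17.png
```

```text
tool cm [-0.498 -0.139 -1.144] jawang 94.73 tilt 0.0 pos [611.3  98.2 138.9] F [-0.04 -0.09 -1.26] t 27.75 op 31.359666233926177
twist 0.029475673550976467
[573.9  95.1  53.7] height 2.56 lat [-0.83  1.31  0.26]
[-0.07441946 -0.24271298 -1.46823071] Fn -1.411861950028523 0.3021436773145675
```

View pics/w17.png

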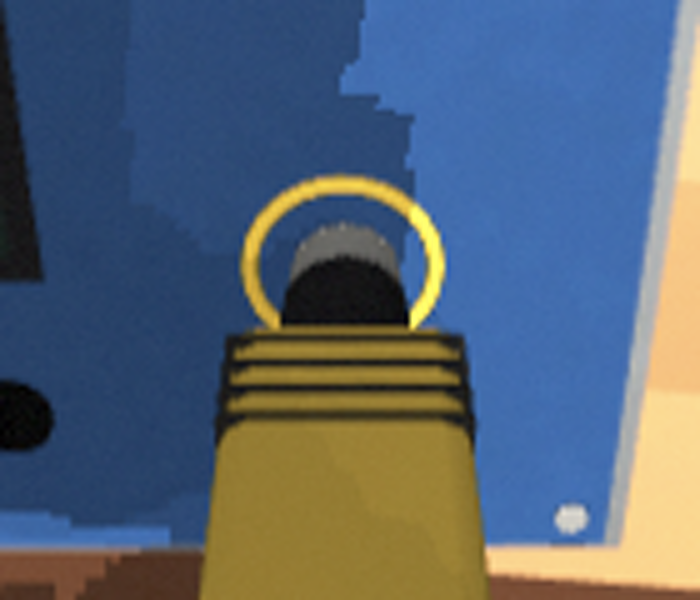

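>>> step_arm(increments=[{"x":0.12,"y":0,"z":0,"twist":0},{"x":0.05,"y":0,"z":0.14,"twist":0},{"x":0.05,"y":0,"z":0.14,"twist":0},{"x":0,"y":0,"z":0,"twist":0},{"x":0,"y":0,"z":0,"twist":0}])

```text
t: 28.58
position: [609.1, 98.0, 136.1]
tcp_rot: [-0.0, -0.041, 0.999, -0.0]
wrist_force: [0.5, -0.2, -1.5]
opening: 31.4
```

```bash
python3 meas.py pics/w18.png
```

```text
tool cm [-0.718 -0.139 -1.423] jawang 94.73 tilt 0.0 pos [609.1  98.  136.1] F [ 0.55 -0.16 -1.51] t 28.575 op 31.35571315303013
twist 0.03303663975611926
[571.8  94.9  50.9] height -0.82 lat [-1.86  1.22  0.64]
[ 0.34641918 -0.0430704  -1.58837026] Fn -1.3757032039149728 0.33960036959312256
```

View pics/w18.png

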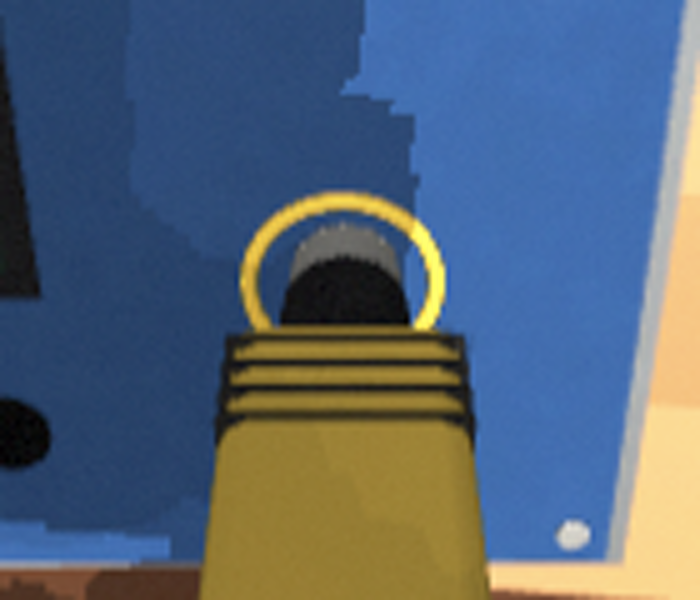

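I misjudged the direction, and the foot is now about 2–3 mm too far upslope with no contact yet. I'll shift it back 2.8 mm along the slope before pressing.

>>> step_arm(increments=[{"x":-0.14,"y":0,"z":0.04,"twist":0},{"x":-0.14,"y":0,"z":0.05,"twist":0},{"x":0.03,"y":0,"z":0.1,"twist":0},{"x":0,"y":0,"z":0,"twist":0},{"x":0,"y":0,"z":0,"twist":0}])

```text
t: 29.4
position: [611.6, 98.2, 134.2]
tcp_rot: [-0.0, -0.041, 0.999, 0.0]
wrist_force: [0.3, -0.3, -1.9]
opening: 31.3
```

```bash
python3 meas.py pics/w19.png
```

```text
tool cm [-0.474 -0.139 -1.61 ] jawang 94.73 tilt 0.01 pos [611.6  98.2 134.2] F [ 0.33 -0.28 -1.86] t 29.4 op 31.31456101187928
twist 0.03175893253074946
[574.2  95.1  49. ] height -1.75 lat [ 0.87  1.45 -0.36]
[ 0.08282241 -0.01227177 -1.86770343] Fn -1.7271903604111043 0.3054572188764314
```

View pics/w19.png

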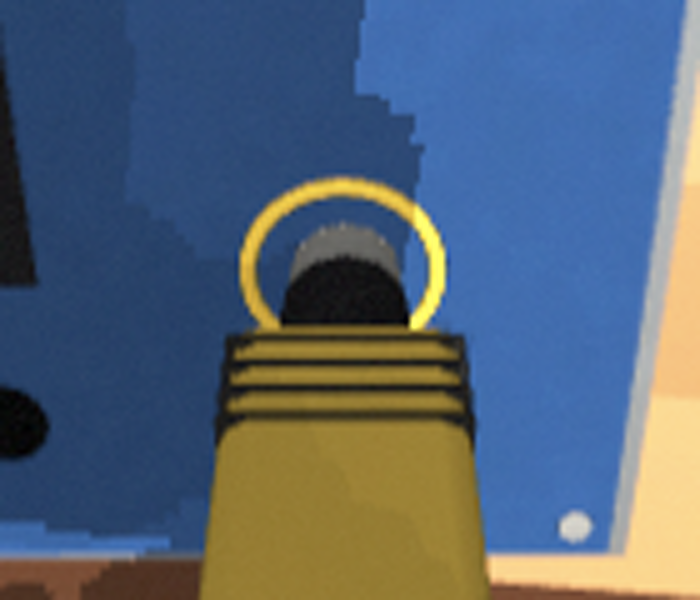

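>>> step_arm(increments=[{"x":0.03,"y":0,"z":0.09,"twist":0},{"x":0.04,"y":0,"z":0.1,"twist":0},{"x":0,"y":0,"z":0,"twist":0},{"x":0,"y":0,"z":0,"twist":0}])

```text
t: 30.1
position: [611.1, 98.1, 132.6]
tcp_rot: [0.0, -0.041, 0.999, -0.0]
wrist_force: [0.2, -0.1, 0.4]
opening: 31.3
```

```bash
python3 meas.py pics/w20.png
```

```text
tool cm [-0.517 -0.137 -1.773] jawang 94.73 tilt 0.04 pos [611.1  98.1 132.6] F [ 0.22 -0.11  0.44] t 30.1 op 31.320396779911878
twist 0.030831902025326485
[573.8  95.1  47.3] height -3.42 lat [ 1.09  1.45 -0.44]
[0.65499263 0.02806978 0.71776805] Fn 0.8985595751335206 0.2273703208578371
```

View pics/w20.png

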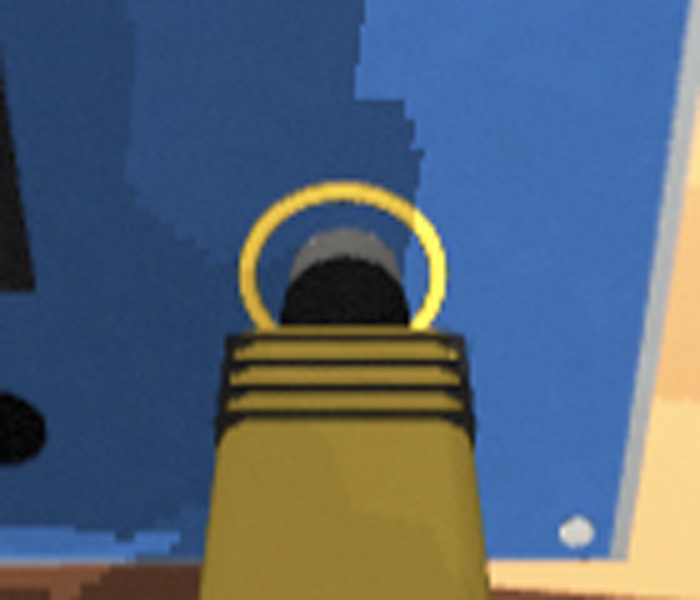

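The foot is in contact, with a net force of about 2.45 N, so about 1.5 mm in, and the foot centred in the ring. I press 3.4 mm more along the normal.

>>> step_arm(increments=[{"x":0.03,"y":0,"z":0.09,"twist":0},{"x":0.04,"y":0,"z":0.09,"twist":0},{"x":0.03,"y":0,"z":0.09,"twist":0},{"x":0,"y":0,"z":0,"twist":0},{"x":0,"y":0,"z":0,"twist":0},{"x":0,"y":0,"z":0,"twist":0}])

```text
t: 31.05
position: [610.1, 98.0, 129.8]
tcp_rot: [0.0, -0.041, 0.999, -0.0]
wrist_force: [0.9, 1.0, 2.3]
opening: 31.1
```

```bash
sed -i 's/range(4)/range(10)/' meas.py; python3 meas.py pics/w21.png
```

```text
tool cm [-0.619 -0.136 -2.054] jawang 94.73 tilt 0.03 pos [610.1  98.  129.8] F [0.88 0.99 2.26] t 31.05 op 31.07488435278196
twist 0.027766786815050182
[572.8  95.   44.5] height -6.41 lat [ 1.08  1.44 -0.44]
[1.80358148 0.2577399  2.2067835 ] Fn 2.6957720945443673 0.56393298546152
```

View pics/w21.png

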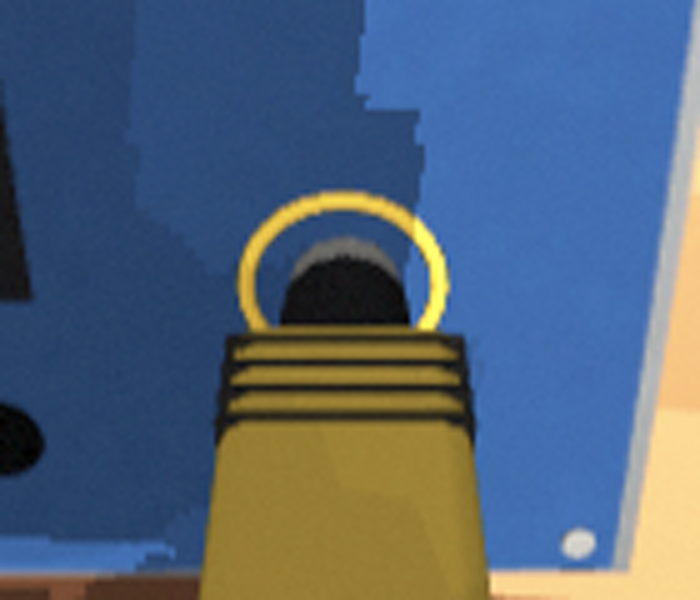

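>>> step_arm(increments=[{"x":0.02,"y":0,"z":0.07,"twist":0},{"x":0,"y":0,"z":0,"twist":0},{"x":0,"y":0,"z":0,"twist":0},{"x":0,"y":0,"z":0,"twist":0}])

```text
t: 32.05
position: [609.8, 98.0, 129.0]
tcp_rot: [0.0, -0.041, 0.999, -0.0]
wrist_force: [2.3, 0.6, 2.1]
opening: 31.3
```

```bash
python3 meas.py pics/w22.png; python3 - <<'E'
from h import *
sc=env.get_image('scene');tp=env.get_image('top')
cv2.imwrite('pics/s22.png',sc[:,:,::-1]);cv2.imwrite('pics/t22.png',tp[:,:,::-1]);print(env.sense()['t'])
a=cv2.imread('pics/scene0.png');c=np.hstack([cv2.resize(x[165:275,235:355],None,fx=3.3,fy=3.3,interpolation=cv2.INTER_CUBIC) for x in(a,sc[:,:,::-1])]);cv2.imwrite('pics/cmp22.png',c)
E
```

```text
tool cm [-0.652 -0.138 -2.133] jawang 94.73 tilt 0.01 pos [609.8  98.  129. ] F [2.32 0.63 2.14] t 32.05 op 31.33923440727959
twist 0.03231346316981387
[572.4  94.9  43.8] height -7.27 lat [ 1.01  1.45 -0.41]
[2.75979272 0.19465678 2.81436722] Fn 3.5909246071041534 0.484415575043432
32.65
```

View pics/w22.png

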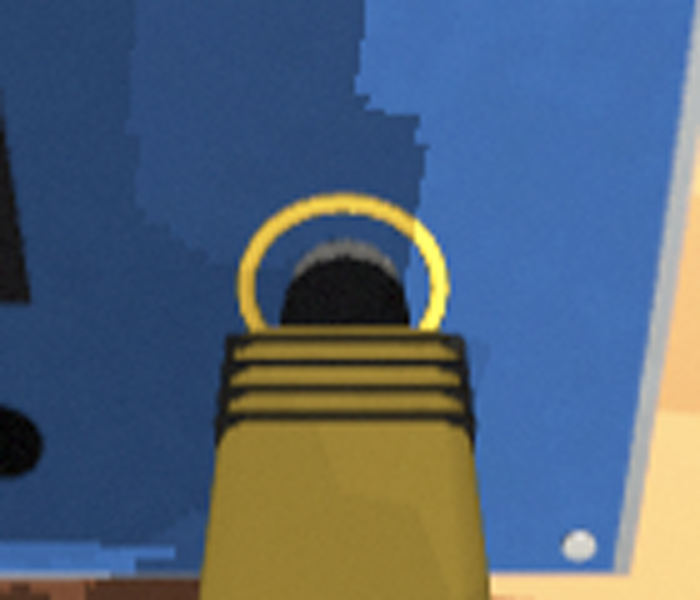

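View pics/cmp22.png

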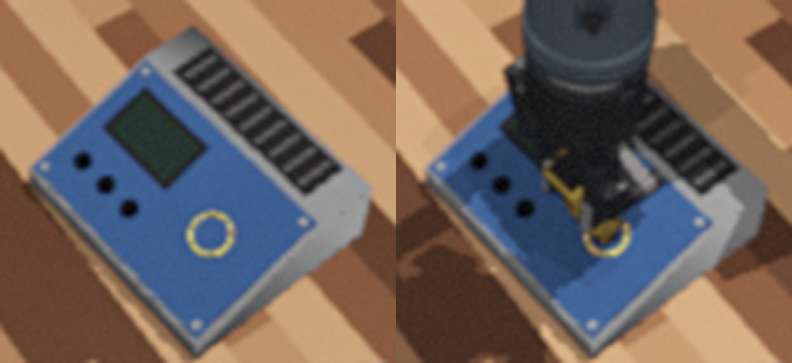

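View pics/s22.png

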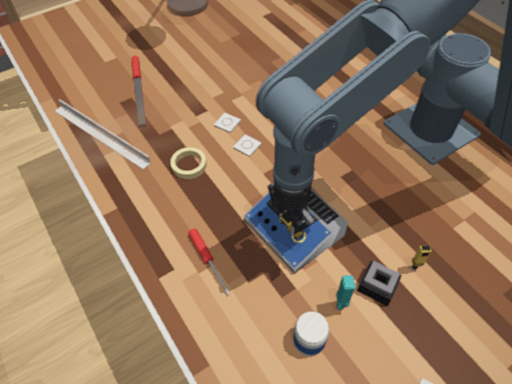

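The net normal force is about 5.1 N (foot about 5 mm in), the foot is centred in the ring and the console hasn't moved. I hold briefly, check once more, and hand in.

>>> step_arm(increments=[{"x":0,"y":0,"z":0,"twist":0},{"x":0,"y":0,"z":0,"twist":0},{"x":0,"y":0,"z":0,"twist":0},{"x":0,"y":0,"z":0,"twist":0},{"x":0,"y":0,"z":0,"twist":0},{"x":0,"y":0,"z":0,"twist":0}])

```text
t: 33.4
position: [609.8, 98.1, 128.9]
tcp_rot: [0.0, -0.041, 0.999, 0.0]
wrist_force: [3.2, 0.3, 3.2]
opening: 31.4
```

```bash
python3 meas.py pics/w23.png; python3 -c "
from workcell import env
print(env.finish_job())"
```

```text
tool cm [-0.655 -0.14  -2.137] jawang 94.73 tilt 0.0 pos [609.8  98.1 128.9] F [3.22 0.28 3.2 ] t 33.4 op 31.3559509761046
twist 0.03143021230739862
[572.4  95.   43.7] height -7.31 lat [ 0.99  1.46 -0.4 ]
[2.8751132  0.24385368 2.97429319] Fn 3.781897309179162 0.3129236359579184
the job is handed in; nothing more can be done
None
```

I handed the job in at about 34 s, with the gauge still pressed inside the yellow ring on the panel.

**Zeroing:** I took the larger yellow gauge from the cradle and stood it upright in the circle on the left-most plate. I held it there for over a second at about 4.9 N net, which puts the foot about 5 mm in.

**Tilting:** The arm commands keep the tool vertical, so I set the 20° lean by pushing the gauge's sleeve sideways against the fixed cradle block with about 5 N. The gauge pivoted in the pads.

**Last checks:**
- **Press force:** the net normal force was about 5.1–5.3 N, so the foot is about 5.3–5.6 mm in, slightly over half-way.
- **Position:** the wrist view shows the foot inside the ring, within about 2 mm of centre.
- **Surroundings:** the last scene picture shows the console, tape, tin and screwdriver where they started.

**What disagreed:**
- **Tilt:** before the final small push, the estimates were about 18.6° (feature fit), 19.0° (push geometry) and 19.9° (foot rim). That push added about 0.9°, so the gauge should be within about 1° of square, but I had no independent check.
- **Panel height:** the foot touched the panel about 2 mm lower than my calibration predicted, so I relied on force and the pictures there.
- **Side force:** a sideways force of roughly 1 N along the slope remained while pressing.

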